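# Dress the vial rotator for the next batch

### The arm

A 7-joint arm with a two-finger parallel gripper is mounted at the origin on the work surface. World frame = base frame: x ahead of the robot, y to its left, z up, the work surface at z = 0. Lengths are in mm, angles in rad, forces in N, time in s.
With the tool pointing down it reaches from about 425 to 800 mm from the base axis. Payload 8.3 kg.
Tool frame: the origin (TCP) lies at the very end of the fingers, on their centre line; the grasp point (between the pads) lies 19 mm behind it; x points along the fingers, y is the direction in which the jaws open and shut, and the axes are right-handed (so a half turn about x gives the same grasp; the last joint's range is limited). The gripper opens to 85 mm and grips with 20 to 120 N. Pads are 22 mm wide; open, the fingers measure 114 mm over their backs; the gripper's body (76 mm by 85 mm) begins 54 mm behind the grasp point. The pads swing forward as they close: fully open they stand 13 mm farther back than shut.
Start: joints at [-1.232, 0.383, 0.016, 1.37, -0.006, 1.388, -0.046], TCP at [244.37, 575.227, 231.279] pointing down, gripper open.
Joint ranges: [-2.95, 2.95], [-0.25, 2.06], [-1.52, 1.56], [0.18, 2.33], [-1.44, 4.58], [0.02, 2.06], [-3.01, 3.01]. Speed limits (rad/s): [2.39, 2.39, 3.01, 3.01, 3.14, 3.14, 3.14].

### API

Orientations are given as a unit quaternion [x, y, z, w].
In Python, from workcell import env, grab_frame, calibration, job gives the robot as it stands. The module is installed in compiled form; this text tells all that it offers.
- The arm moves only by the tool send_rows, never from a script. Its argument "rows" is a list of rows, each an object of numbers: "x", "y", "z": the shift along the tool's x, y, z in m; "wx", "wy", "wz": the turn, a rotation vector about the tool's x, y, z in rad; "jaw": the closure, from 0 (fully open) to 1 (shut). A call has exactly 10 rows; each row shifts and turns the commanded pose from where the row before left it, along the tool's axes as they then stand; what a row does not reach is not made up. A row lasts 1/8 s, in which the tool goes at most 62.5 mm and 10.7 degrees, less where a joint would pass 70% of its speed; a pose out of reach is approached as far as the arm can. A call with a gripper value outside its range is refused whole. The fingers move at their own pace and stop on an object; "newtons" is the grip in N (left out, the last holds). Time passes only in rows, so rows that do not move let the fingers close, or fill a call up. It gives the time, the measured TCP pose, the force and the opening at its end, in the units of the state.
- env.observe(): the state, without advancing time (a new reading comes with each control period).
- grab_frame(name): name is "side" or "top"; returns the picture (480x640x3 uint8, red, green, blue); there is no depth.
- calibration(name): a dict with "intrinsics" (3x3 intrinsics, pixels), "distortion" ([k1, k2, p1, p2, k3] as OpenCV has them; the pictures are not rectified), "rvec" (rotation vector, rad) and "tvec" (3), from world to camera coordinates, as OpenCV has them. Camera axes: x right, y down, z forward; pixel columns grow to the right and rows downward; lengths in mm; the calibration is good to about 2 mm. A picture is of the moment at which its call begins. calibration takes no time and is no camera call.
- job.sign_off(): hands the job in, once; it reports no verdict.
The state is a dict: "t": time; "joint_positions": joint angles; "qd": joint speeds; "joint_efforts": joint torques, N m; "position": TCP position; "tcp_rot": TCP orientation; "contact_force": force on the tool from outside, world axes, zero at the start; "torque": the same for the moment, N m; "gripper_width": opening from 0.0 (shut) to 1.0 (fully open).
Only numpy, scipy, OpenCV 4.12 (cv2) and the standard library are available. Lean on these libraries where they do the work, as an engineer would, in place of code of your own. Each camera call takes 0.05 s, during which the arm holds its last target. There are 200 camera calls.

### The job

Set up the vial rotator for the batch standing in the steel tray: take the disc whose holes fit those vials and thread it, hub outward, down the leaning spindle until it sits flush on the drive flange, then thread the retaining collar down after it until it sits flush on the hub. Guide each part down by hand rather than letting it drop, do not shift the rotator's tilt, and leave the other disc and the other things on the bench as they are.

Things in the scene. Friction and masses are not known exactly. Their poses are not given: they have to be found in the camera images.
- rotator: Vial rotator, fixed: white box base (190 x 170 x 34 mm), aluminium yoke, and a round grey motor head (70 mm across) clamped so that its spindle leans 22 to 31 degrees from vertical, roughly towards the robot. The head stays as it is set. Origin: centre of the base's underside
- seat (a point): Centre of the upper face of the drive flange at the spindle's root; z points up the spindle's axis, y is level. The flange is a steel disc 40 mm across, about 165 mm above the bench; from its face the bare steel spindle stands 54 mm, 14 mm thick, its last 8 mm a cone down to 7 mm. Nothing else stands beside or above it
- disc_large: White vial disc for large vials: plate 130 mm across and 5 mm thick with 6 holes of 23.5 mm, and on its upper side in the middle an aluminium hub 36 mm across whose top is 27 mm above the plate's underside, bored right through at 16.5 mm. Lies flat, hub up. 0.11 to 0.18 kg. Origin: centre of the underside, z along the bore towards the hub's top
- disc_small: White vial disc for small vials: same plate, hub and bore, but with 14 holes of 12.5 mm. Lies flat, hub up. 0.11 to 0.18 kg. Origin: centre of the underside, z along the bore towards the hub's top
- disc_large_hub (a point): Centre of the hub's top face of the disc with 6 large holes, 27 mm above its underside, axes as the disc's
- disc_small_hub (a point): Centre of the hub's top face of the disc with 14 small holes, 27 mm above its underside, axes as the disc's
- collar: Retaining collar: a plain dark steel ring 36 mm across, 18 mm tall, bore 16.5 mm, alike on both faces; lies flat on the bench. 0.07 to 0.12 kg. Origin: centre of its underside as it lies, z along the bore
- collar_mid (a point): Centre of the collar, on its axis at half its height (9 mm)
- tray: Shallow steel tray, 120 x 190 mm, rim 14 mm high, fixed on the bench: it holds the rack of the next batch. Origin: centre of its underside
- rack_large: Grey rack of 15 large crimped glass vials (22.5 mm thick, 46 mm tall), fixed; these fit the 23.5 mm holes. Stands either in the tray or on the bare bench. Origin: centre of its underside
- rack_small: Grey rack of 40 small crimped glass vials (12 mm thick, 32 mm tall), fixed; these fit the 12.5 mm holes. Stands either in the tray or on the bare bench. Origin: centre of its underside
- beaker: Bystander: small glass beaker, 60 mm across, 70 mm tall, standing. Origin: centre of its underside
- bottle: Bystander: amber bottle, 60 mm across, 130 mm tall, standing. Origin: centre of its underside
- screwdriver: Bystander: screwdriver with black handle, 150 mm long, lying. Origin: its middle, on the bench
- pen: Bystander: white and black marker, 118 mm long, 14 mm thick, lying. Origin: its middle, on the bench
- timer: Bystander: white bench timer, 60 x 60 x 18 mm, lying flat. Origin: centre of its underside
- pipette: Bystander: white and grey hand pipette, about 270 mm long, 34 mm wide and 24 mm thick, lying. Origin: near its middle, on the bench

How it is judged (in metres and radians):
On the way:
1. the disc that fits the vials in the tray sits flush on the drive flange, hub outward (((horizontal distance between rack_large and tray below 0.06 m and x of disc_large in the frame of seat between -0.003 and 0.003 m and y of disc_large in the frame of seat between -0.003 and 0.003 m and z of disc_large in the frame of seat between -0.003 and 0.003 m and x of disc_large_hub in the frame of seat between -0.003 and 0.003 m and y of disc_large_hub in the frame of seat between -0.003 and 0.003 m and z of disc_large_hub in the frame of seat between 0.024 and 0.03 m) or (horizontal distance between rack_small and tray below 0.06 m and x of disc_small in the frame of seat between -0.003 and 0.003 m and y of disc_small in the frame of seat between -0.003 and 0.003 m and z of disc_small in the frame of seat between -0.003 and 0.003 m and x of disc_small_hub in the frame of seat between -0.003 and 0.003 m and y of disc_small_hub in the frame of seat between -0.003 and 0.003 m and z of disc_small_hub in the frame of seat between 0.024 and 0.03 m))), for 0.2 s.
At the end, for the whole second after the job is handed in: The disc that fits the tray's vials is on the spindle, hub outward, within 3 mm of flush on the flange and of centre; the collar above it within 3 mm of flush on the hub and square within 0.12 rad; both at rest; the other disc within 50 mm of where it lay (((horizontal distance between rack_large and tray below 0.06 m and x of disc_large in the frame of seat between -0.003 and 0.003 m and y of disc_large in the frame of seat between -0.003 and 0.003 m and z of disc_large in the frame of seat between -0.003 and 0.003 m and x of disc_large_hub in the frame of seat between -0.003 and 0.003 m and y of disc_large_hub in the frame of seat between -0.003 and 0.003 m and z of disc_large_hub in the frame of seat between 0.024 and 0.03 m and distance of disc_small from where it was at the start of the episode below 0.05 m and linear speed of disc_large below 0.02 m/s) or (horizontal distance between rack_small and tray below 0.06 m and x of disc_small in the frame of seat between -0.003 and 0.003 m and y of disc_small in the frame of seat between -0.003 and 0.003 m and z of disc_small in the frame of seat between -0.003 and 0.003 m and x of disc_small_hub in the frame of seat between -0.003 and 0.003 m and y of disc_small_hub in the frame of seat between -0.003 and 0.003 m and z of disc_small_hub in the frame of seat between 0.024 and 0.03 m and distance of disc_large from where it was at the start of the episode below 0.05 m and linear speed of disc_small below 0.02 m/s)) and x of collar_mid in the frame of seat between -0.003 and 0.003 m and y of collar_mid in the frame of seat between -0.003 and 0.003 m and z of collar_mid in the frame of seat between 0.033 and 0.039 m and angle between the z axis of collar and the z axis of seat, either way round below 0.12 rad and linear speed of collar below 0.02 m/s); the robot touches nothing.
It fails at once if a disc or the collar is let go on the spindle and falls onto its seat (faster than 0.4 m/s) ((linear speed of disc_large above 0.4 m/s and contact force between the fingers and disc_large below 0.05 N and distance between disc_large and seat below 0.08 m) or (linear speed of disc_small above 0.4 m/s and contact force between the fingers and disc_small below 0.05 N and distance between disc_small and seat below 0.08 m) or (linear speed of collar above 0.4 m/s and contact force between the fingers and collar below 0.05 N and distance between collar and seat below 0.08 m)).
It fails at once if the rotator's tilt is shifted (the flange moves more than 10 mm) (distance of seat from where it was at the start of the episode above 0.01 m).
It fails at once if another thing on the bench is knocked away (more than 40 mm) (distance of any of beaker, bottle, screwdriver, pen, timer, pipette from where it was at the start of the episode above 0.04 m).
It fails at once if the bottle or the beaker is tipped (more than 0.5 rad) (angle between any of bottle, beaker's own z axis and vertical above 0.5 rad).
It also fails if it takes over 54 s, if anything falls off the work surface, if the arm or the gripper's body presses on something with over 40 N, if the wrist force passes 120 N, or if a joint passes its speed limit or range.

## Working session

There is one attempt and no reset: what is moved stays moved. The work goes in short steps, Python scripts to look and compute and a tool call to move; the robot and the scene stay as the last step left them, time stands still between calls to the robot, and variables do not carry over. Pictures are saved under pics/ and viewed, about 8 in all and at most 12, crops included, and the job is handed in when it is done.

Besides the shell and the picture viewer there is one more tool, called after "Call:" by a JSON object that holds its "fn" and its "kwargs", one argument or row to a line. send_rows: Moves the arm, as the interface text tells. Its arguments: {"type":"object","properties":{"rows":{"type":"array","items":{"type":"object","properties":{"x":{"type":"number"},"y":{"type":"number"},"z":{"type":"number"},"wx":{"type":"number"},"wy":{"type":"number"},"wz":{"type":"number"},"jaw":{"type":"number"}}}},"newtons":{"type":"number"}},"required":["rows"]}

```bash
mkdir -p pics; python3 - <<'E'
from workcell import env, grab_frame, calibration
import cv2
s=env.observe()
print(s)
for n in("side","top"):
    c=calibration(n);print(n,c)
    cv2.imwrite(f"pics/{n}0.png",grab_frame(n)[:,:,::-1])
E
```

```text
{'t': 0.0, 'joint_positions': array([-1.23192334,  0.38428111,  0.01635426,  1.37115554, -0.00630483,
        1.38820174, -0.04645469]), 'qd': array([ 4.75922625e-04, -6.99302904e-04, -2.60948350e-04,  4.42273548e-04,
        6.96862085e-05, -3.08249435e-04, -4.70931941e-04]), 'joint_efforts': array([-7.47229819e-05, -6.27595139e+01,  8.43981039e-01, -3.71843612e+01,
        1.63037149e-02,  1.39872931e-02,  2.20285273e-05]), 'position': array([244.16415377, 574.7848578 , 230.2513094 ]), 'tcp_rot': array([ 0.14035727,  0.69302734, -0.14174443,  0.69276364]), 'contact_force': array([-0.07968725,  0.66344315,  0.12344594]), 'torque': array([-0.02253909, -0.01619538,  0.04436312]), 'gripper_width': 1.000811752341087}
side {'intrinsics': array([[493.52609397,   0.        , 317.13099383],
       [  0.        , 493.52609397, 238.11891496],
       [  0.        ,   0.        ,   1.        ]]), 'distortion': array([0.0394487, 0.       , 0.       , 0.       , 0.       ]), 'rvec': array([ 2.05043509, -0.35428568,  0.20377376]), 'tvec': array([-448.36437712,  200.42633497, 1274.04894132])}
top {'intrinsics': array([[526.47619407,   0.        , 314.16233961],
       [  0.        , 526.47619407, 233.89774498],
       [  0.        ,   0.        ,   1.        ]]), 'distortion': array([0.01145634, 0.        , 0.        , 0.        , 0.        ]), 'rvec': array([ 2.12574078, -2.1022969 ,  0.22163758]), 'tvec': array([  -6.43347041,  506.89007321, 1186.43979741])}
```

View pics/side0.png

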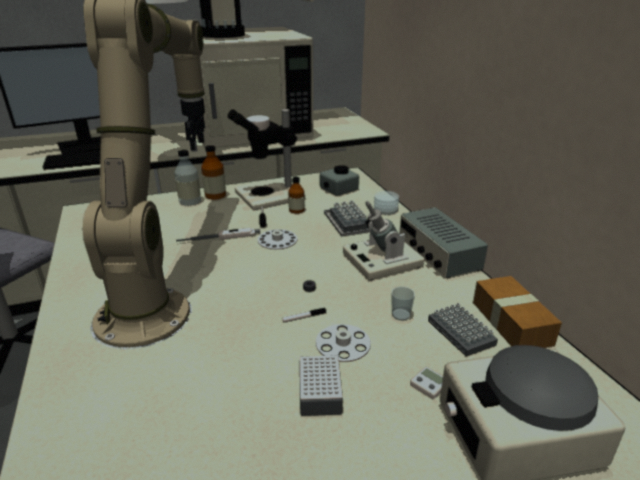

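View pics/top0.png

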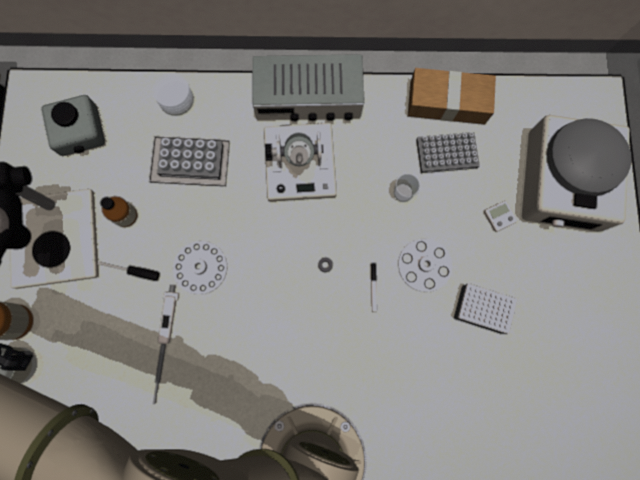

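The tray at top (189,160) holds the 15 large vials, so I need disc_large, at top (427,265) and side (343,341). The collar is at top (325,265), and the rotator at top (300,160) and side (385,245). Next: enlarged crops.

```bash
cat > h.py <<'E'
import numpy as np, cv2
from scipy.spatial.transform import Rotation as R
from workcell import env, grab_frame, calibration
C={n:calibration(n) for n in("side","top")}
def proj(n,P):
    c=C[n];return cv2.projectPoints(np.float64(P).reshape(-1,1,3),c["rvec"],c["tvec"],c["intrinsics"],c["distortion"])[0][:,0]
def ray(n,uv):
    c=C[n];p=cv2.undistortPoints(np.float64([[uv]]),c["intrinsics"],c["distortion"])[0,0]
    r=cv2.Rodrigues(c["rvec"])[0];return -r.T@c["tvec"].ravel(), r.T@np.array([p[0],p[1],1])
def onz(n,uv,z):
    o,d=ray(n,uv);return o+d*(z-o[2])/d[2]
E
python3 - <<'E'
from h import *
t=cv2.imread("pics/top0.png");s=cv2.imread("pics/side0.png")
def crop(i,x,y,w,h,k): return cv2.resize(i[y:y+h,x:x+w],None,fx=k,fy=k,interpolation=cv2.INTER_CUBIC)
a=np.hstack([crop(t,260,120,80,80,5),crop(s,340,195,80,80,5)])
b=np.hstack([crop(t,390,233,76,40,5)[:200,:380],crop(t,310,250,30,40,5),crop(s,308,318,54,40,5)])
b=np.hstack([b,np.zeros((200,800-b.shape[1],3),np.uint8)]) if b.shape[1]<800 else b[:,:800]
cv2.imwrite("pics/c1.png",np.vstack([a,b]))
for nm,uv,z in[("disc",(427,265),27),("collar",(325,265),18),("flange?",(300,155),165),("beaker",(405,187),0),("timer",(500,216),0),("pen",(374,287),0),("rot base",(300,162),34),("smallrack",(486,307),40)]:
    print(nm,onz("top",uv,z).round(1))
E
```

```text
disc [ 439.9 -269.5   27. ]
collar [438.5 -27.6  18. ]
flange? [660.6  32.5 165. ]
beaker [ 640.4 -226.9    0. ]
timer [ 568.4 -459.9    0. ]
pen [ 389.1 -146.2    0. ]
rot base [690.9  35.9  34. ]
smallrack [ 341.6 -399.6   40. ]
```

View pics/c1.png

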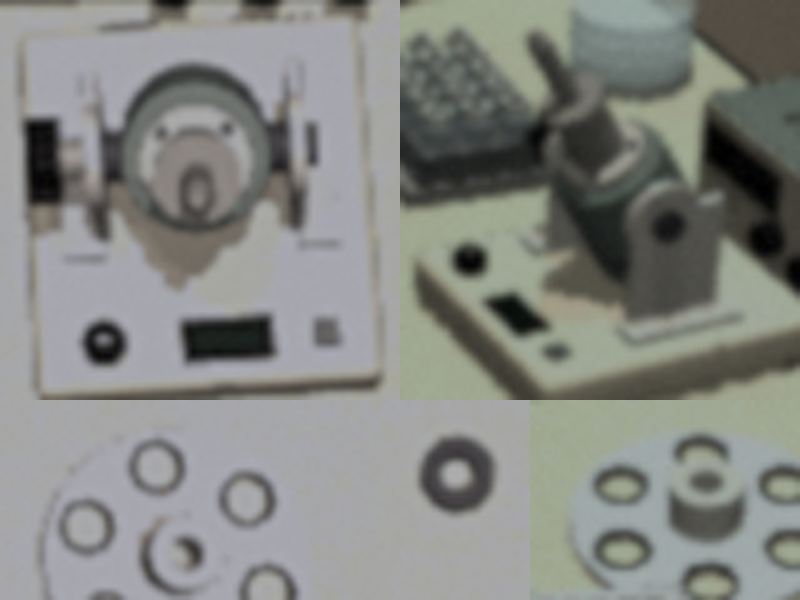

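```bash
cat >> h.py <<'E'
def tri(t,s):
    (o1,d1),(o2,d2)=ray("top",t),ray("side",s)
    A=np.stack([d1,-d2],1);k=np.linalg.lstsq(A,o2-o1,rcond=None)[0]
    p,q=o1+k[0]*d1,o2+k[1]*d2;return (p+q)/2,np.linalg.norm(p-q)
E
python3 - <<'E'
from h import *
T=lambda x,y:(260+(x+.5)/5-.5,120+(y+.5)/5-.5)
S=lambda x,y:(340+(x-400+.5)/5-.5,195+(y+.5)/5-.5)
np.set_printoptions(suppress=True,precision=1)
print("tip",*tri(T(197,197),S(535,41)))
print("flange",*tri(T(196,178),S(582,98)))
print("hub",*tri((426.2,263.3),(343,334)))
print("collar",onz("top",(325.2,264.4),18))
for c in[(22,35),(355,18),(380,382),(42,395)]:print(onz("top",T(*c),30))
s=env.observe();r=R.from_quat(s["tcp_rot"]).as_matrix();np.set_printoptions(precision=3);print(r)
# overlay candidates
from itertools import product
import scipy.optimize as so
E
```

```text
tip [636.1  33.4 205.7] 0.9264833935476325
flange [664.   34.2 163.8] 6.703076067470325
hub [ 444.9 -268.3   25.4] 1.484971197613401
collar [439.9 -28.1  18. ]
[784.3 127.5  30. ]
[795.5 -39.   30. ]
[606.4 -52.   30. ]
[597.9 112.2  30. ]
[[-0.001  0.391  0.92 ]
 [-0.002  0.92  -0.391]
 [-1.    -0.002  0.   ]]
```

```bash
cat >> h.py <<'E'
def axis(th,az=4.0):
    a=np.radians(az);t=np.radians(th);return np.array([-np.cos(a)*np.sin(t),-np.sin(a)*np.sin(t),np.cos(t)])
def circ(c,ax,r,n=48):
    u=np.cross([0,0,1],ax);u/=np.linalg.norm(u);v=np.cross(ax,u);a=np.linspace(0,2*np.pi,n)
    return c+r*(np.outer(np.cos(a),u)+np.outer(np.sin(a),v))
def overlay(img,n,P,x0,y0,k,col):
    q=((proj(n,P)-[x0,y0]+.5)*k-.5)
    cv2.polylines(img,[np.int32(np.round(q*8))],False,col,1,cv2.LINE_AA,3)
def spind(img,n,seat,ax,x0,y0,k):
    for h,r,c in[(0,20,(0,255,0)),(0,7,(0,255,255)),(46,7,(0,0,255)),(54,3.5,(255,0,255))]:
        overlay(img,n,circ(seat+ax*h,ax,r),x0,y0,k,c)
def crop(i,x,y,w,h,k): return cv2.resize(i[y:y+h,x:x+w],None,fx=k,fy=k,interpolation=cv2.INTER_CUBIC)
E
python3 - <<'E'
from h import *
t=cv2.imread("pics/top0.png");s=cv2.imread("pics/side0.png")
seat=np.array([661,34.5,161]);ax=axis(27)
rows=[]
for im,n,x,y in((t,"top",279,138),(s,"side",358,197)):
    c=crop(im,x,y,40,30,10);o=c.copy();spind(o,n,seat,ax,x,y,10);rows.append(np.hstack([c,o]))
cv2.imwrite("pics/c2.png",np.vstack(rows))
E
```

```text
(no output)
```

View pics/c2.png

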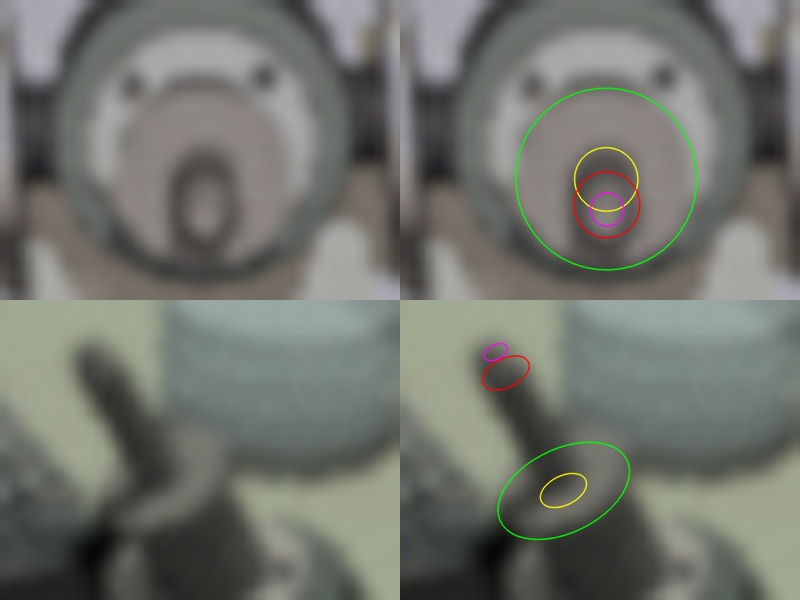

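```bash
cat > fit.py <<'E'
from h import *
from scipy.optimize import least_squares
z=lambda x,y,X,Y:np.array([X+(x+.5)/10-.5,Y+(y+.5)/10-.5])
ob=[("top",0,z(205,175,279,138)),("top",46,z(205,224,279,138)),("side",0,z(173,478,358,197)),("side",53,z(87,352,358,197)),("side",54,z(87,352,358,197))]
def f(p):
    ax=axis(p[3],p[4]);e=[ (proj(n,p[:3]+ax*h)[0]-o) for n,h,o in ob]
    return np.r_[np.ravel(e),(p[2]-165)/10,(p[4]-4)/2,(p[3]-27)/6]
r=least_squares(f,[661,34,161,27,4.]);print(r.x.round(1),r.fun.round(2))
seat=r.x[:3];ax=axis(*r.x[3:])
t=cv2.imread("pics/top0.png");s=cv2.imread("pics/side0.png");rows=[]
for im,n,x,y in((t,"top",279,138),(s,"side",358,197)):
    c=crop(im,x,y,40,30,10);o=c.copy();spind(o,n,seat,ax,x,y,10);rows.append(np.hstack([c,o]))
cv2.imwrite("pics/c3.png",np.vstack(rows))
E
python3 fit.py
```

```text
[685.5  39.   72.5  39.8   3.2] [-0.75  3.66 -0.63  5.59  4.29 -3.98  3.42 -1.36  3.24 -1.55 -9.25 -0.39
  2.13]
```

View pics/c3.png

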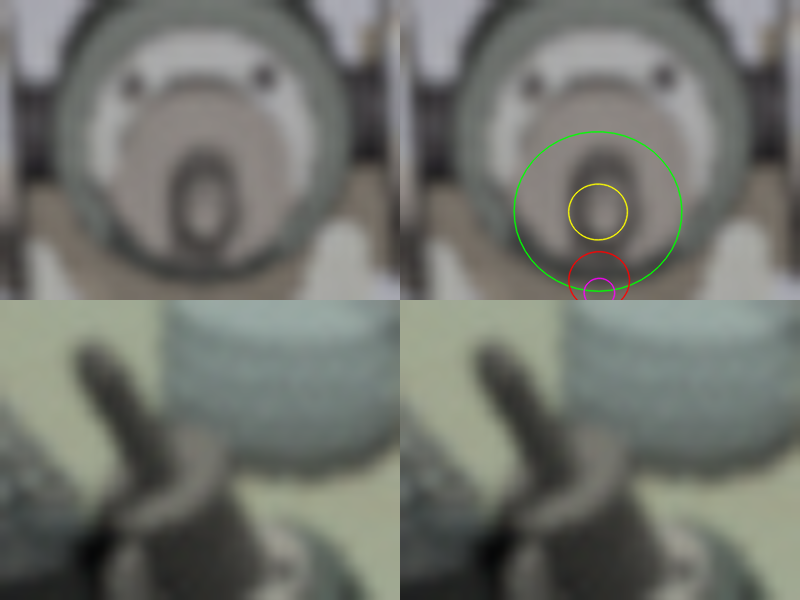

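```bash
sed -i 's/z(173,478/z(174,177/; s/z(87,352/z(87,51/g; s/z(205,175,/z(205,174,/' fit.py; sed -i 's#pics/c3#pics/c4#' fit.py; python3 fit.py; cat >> h.py <<'E'
# tool rotation: x=-ax, jaw y closest to ydir
def rot(ax,yd):
    x=-np.array(ax,float);y=np.array(yd,float);y-=x*(x@y);y/=np.linalg.norm(y);return R.from_matrix(np.stack([x,y,np.cross(x,y)],1))
def rows(p0,r0,p1,r1,n):
    w=(r0.inv()*r1).as_rotvec()/n
    M=sum((r0*R.from_rotvec(w*k)).as_matrix() for k in range(n))
    v=np.linalg.solve(M,np.array(p1)-p0)/1000
    path=[p0+0*v];
    for k in range(n): path.append(path[-1]+(r0*R.from_rotvec(w*k)).apply(v*1000))
    print(n,"rows v",v.round(4),"w",w.round(4),"end",path[-1].round(1),"path mid",path[n//2].round(0), "|v|",np.linalg.norm(v).round(4),"deg",np.degrees(np.linalg.norm(w)).round(1))
E
python3 - <<'E'
from h import *
s=env.observe();p0=s["position"];r0=R.from_quat(s["tcp_rot"])
d=np.array([443,-268.5]);u=np.r_[d/np.linalg.norm(d),0]
r1=rot([0,0,1],u)
for n in(16,18,20):rows(p0,r0,np.r_[d,230],r1,n)
E
```

```text
[661.4  34.4 164.3  32.    3.9] [ 0.09 -0.22  0.24 -0.82 -0.89  0.24 -0.16  0.21 -0.32 -0.03 -0.07 -0.05
  0.83]
16 rows v [ 0.     -0.0082  0.0608] w [1.071e-01 1.000e-04 1.000e-04] end [ 443.  -268.5  230. ] path mid [536. 199. 230.] |v| 0.0614 deg 6.1
18 rows v [ 0.     -0.007   0.0541] w [0.0952 0.0001 0.0001] end [ 443.  -268.5  230. ] path mid [536. 199. 230.] |v| 0.0546 deg 5.5
20 rows v [ 0.     -0.006   0.0487] w [0.0857 0.0001 0.0001] end [ 443.  -268.5  230. ] path mid [536. 199. 230.] |v| 0.0491 deg 4.9
```

The fit now agrees to under 1 px: seat about (661,34,164), lean about 30° with azimuth about 4°. First I'll swing over to disc_large.

Call:
{"fn": "send_rows", "kwargs": {
  "rows": [
    {"y": -0.006,"z": 0.0487,"wx": 0.0857},
    {"y": -0.006,"z": 0.0487,"wx": 0.0857},
    {"y": -0.006,"z": 0.0487,"wx": 0.0857},
    {"y": -0.006,"z": 0.0487,"wx": 0.0857},
    {"y": -0.006,"z": 0.0487,"wx": 0.0857},
    {"y": -0.006,"z": 0.0487,"wx": 0.0857},
    {"y": -0.006,"z": 0.0487,"wx": 0.0857},
    {"y": -0.006,"z": 0.0487,"wx": 0.0857},
    {"y": -0.006,"z": 0.0487,"wx": 0.0857},
    {"y": -0.006,"z": 0.0487,"wx": 0.0857}
  ]
}}

```text
$.rows[0]: bad value
```

Call:
{"fn": "send_rows", "kwargs": {
  "rows": [
    {"y": -0.006,"z": 0.0487,"wx": 0.0857},
    {"y": -0.006,"z": 0.0487,"wx": 0.0857},
    {"y": -0.006,"z": 0.0487,"wx": 0.0857},
    {"y": -0.006,"z": 0.0487,"wx": 0.0857},
    {"y": -0.006,"z": 0.0487,"wx": 0.0857},
    {"y": -0.006,"z": 0.0487,"wx": 0.0857},
    {"y": -0.006,"z": 0.0487,"wx": 0.0857},
    {"y": -0.006,"z": 0.0487,"wx": 0.0857},
    {"y": -0.006,"z": 0.0487,"wx": 0.0857},
    {"y": -0.006,"z": 0.0487,"wx": 0.0857}
  ]
}}

```text
$.rows[0]: bad value
```

```bash
python3 - <<'E'
from h import *
s=env.observe();p0=s["position"];r0=R.from_quat(s["tcp_rot"]);np.set_printoptions(suppress=True,precision=3)
print(p0,r0.as_matrix())
# disc centre from rim ellipse & hub candidates: fit model overlay error in both cams
print(proj("top",[443,-268.5,27]),proj("side",[443,-268.5,27]))
for z in(90,):
  d=np.array([443,-268.5]);u=np.r_[d/np.linalg.norm(d),0]
  rows(p0,r0,np.r_[d,z],rot([0,0,1],u),10)
E
```

```text
[244.224 574.79  230.371] [[-0.001  0.391  0.92 ]
 [-0.002  0.92  -0.391]
 [-1.    -0.002  0.   ]]
[[426.531 263.704]] [[341.976 333.756]]
10 rows v [ 0.014 -0.016  0.097] w [0.171 0.    0.   ] end [ 443.  -268.5   90. ] path mid [536. 199. 160.] |v| 0.0991 deg 9.8
```

Call:
{"fn": "send_rows", "kwargs": {
  "rows": [
    {"x": 0,"y": -0.006,"z": 0.0487,"wx": 0.0857,"wy": 0,"wz": 0,"jaw": 0},
    {"x": 0,"y": -0.006,"z": 0.0487,"wx": 0.0857,"wy": 0,"wz": 0,"jaw": 0},
    {"x": 0,"y": -0.006,"z": 0.0487,"wx": 0.0857,"wy": 0,"wz": 0,"jaw": 0},
    {"x": 0,"y": -0.006,"z": 0.0487,"wx": 0.0857,"wy": 0,"wz": 0,"jaw": 0},
    {"x": 0,"y": -0.006,"z": 0.0487,"wx": 0.0857,"wy": 0,"wz": 0,"jaw": 0},
    {"x": 0,"y": -0.006,"z": 0.0487,"wx": 0.0857,"wy": 0,"wz": 0,"jaw": 0},
    {"x": 0,"y": -0.006,"z": 0.0487,"wx": 0.0857,"wy": 0,"wz": 0,"jaw": 0},
    {"x": 0,"y": -0.006,"z": 0.0487,"wx": 0.0857,"wy": 0,"wz": 0,"jaw": 0},
    {"x": 0,"y": -0.006,"z": 0.0487,"wx": 0.0857,"wy": 0,"wz": 0,"jaw": 0},
    {"x": 0,"y": -0.006,"z": 0.0487,"wx": 0.0857,"wy": 0,"wz": 0,"jaw": 0}
  ]
}}

```text
t: 1.35
position: [536.8, 197.8, 230.8]
tcp_rot: [0.417, 0.571, -0.417, 0.571]
contact_force: [0.3, -0.1, -0.7]
gripper_width: 1.001
```

Tracking matches the prediction, so I'll continue.

Call:
{"fn": "send_rows", "kwargs": {
  "rows": [
    {"x": 0,"y": -0.006,"z": 0.0487,"wx": 0.0857,"wy": 0,"wz": 0,"jaw": 0},
    {"x": 0,"y": -0.006,"z": 0.0487,"wx": 0.0857,"wy": 0,"wz": 0,"jaw": 0},
    {"x": 0,"y": -0.006,"z": 0.0487,"wx": 0.0857,"wy": 0,"wz": 0,"jaw": 0},
    {"x": 0,"y": -0.006,"z": 0.0487,"wx": 0.0857,"wy": 0,"wz": 0,"jaw": 0},
    {"x": 0,"y": -0.006,"z": 0.0487,"wx": 0.0857,"wy": 0,"wz": 0,"jaw": 0},
    {"x": 0,"y": -0.006,"z": 0.0487,"wx": 0.0857,"wy": 0,"wz": 0,"jaw": 0},
    {"x": 0,"y": -0.006,"z": 0.0487,"wx": 0.0857,"wy": 0,"wz": 0,"jaw": 0},
    {"x": 0,"y": -0.006,"z": 0.0487,"wx": 0.0857,"wy": 0,"wz": 0,"jaw": 0},
    {"x": 0,"y": -0.006,"z": 0.0487,"wx": 0.0857,"wy": 0,"wz": 0,"jaw": 0},
    {"x": 0,"y": -0.006,"z": 0.0487,"wx": 0.0857,"wy": 0,"wz": 0,"jaw": 0}
  ]
}}

```text
t: 2.6
position: [442.7, -268.6, 231.0]
tcp_rot: [-0.616, -0.346, 0.617, -0.346]
contact_force: [1.0, -0.2, -0.0]
gripper_width: 1.003
```

```bash
cat > disc.py <<'E'
from h import *
# fit disc centre: template gradient score along projected circles (rim, hub top, holes' phase-free)
t=cv2.imread("pics/top0.png",0).astype(float);s=cv2.imread("pics/side0.png",0).astype(float)
def samp(im,q): return cv2.remap(im.astype(np.float32),q[:,0].astype(np.float32)[None],q[:,1].astype(np.float32)[None],cv2.INTER_LINEAR)[0]
Z=np.array([0,0,1.])
def score(x,y):
    tot=0
    for n,im in(("top",t),("side",s)):
        for z,r in((5,65),):
            a=samp(im,proj(n,circ(np.array([x,y,z]),Z,r-2.5)));b=samp(im,proj(n,circ(np.array([x,y,z]),Z,r+2.5)))
            tot+=abs(np.mean(a-b))
        # bore dark spot
        tot-=0.5*np.mean(samp(im,proj(n,circ(np.array([x,y,27]),Z,4))))-0.5*np.mean(samp(im,proj(n,circ(np.array([x,y,27]),Z,13))))
    return tot
b=max((score(x,y),x,y) for x in np.arange(434,452,.5) for y in np.arange(-278,-260,.5));print(b)
tc=t.copy()
def sc(x,y): return -np.mean(samp(tc,proj("top",circ(np.array([x,y,18.]),Z,13))))+.5*np.mean(samp(tc,proj("top",circ(np.array([x,y,18.]),Z,21))))+.5*np.mean(samp(tc,proj("top",circ(np.array([x,y,18.]),Z,4))))
print("collar",max((sc(x,y),x,y) for x in np.arange(430,450,.5) for y in np.arange(-38,-18,.5)))
st=env.observe();np.set_printoptions(suppress=True,precision=3);print(st["position"],R.from_quat(st["tcp_rot"]).as_matrix())
E
python3 disc.py
```

```text
(np.float32(0.0), np.float64(451.5), np.float64(-260.5))
collar (np.float32(0.0), np.float64(449.5), np.float64(-18.5))
[ 442.663 -268.601  231.028] [[-0.     0.854 -0.521]
 [ 0.    -0.521 -0.854]
 [-1.    -0.     0.   ]]h.py:19: RuntimeWarning: invalid value encountered in divide
  u=np.cross([0,0,1],ax);u/=np.linalg.norm(u);v=np.cross(ax,u);a=np.linspace(0,2*np.pi,n)
```

```bash
sed -i 's/u=np.cross(\[0,0,1\],ax)/u=np.cross([0.01,1,0.02],ax)/' h.py; python3 disc.py
```

```text
(np.float32(74.55347), np.float64(444.5), np.float64(-272.0))
collar (np.float32(93.4537), np.float64(439.5), np.float64(-27.0))
[ 442.663 -268.601  231.028] [[-0.     0.854 -0.521]
 [ 0.    -0.521 -0.854]
 [-1.    -0.     0.   ]]
```

Call:
{"fn": "send_rows", "kwargs": {
  "rows": [
    {"x": 0.026,"y": 0.0019,"z": 0.0005,"wx": 0,"wy": 0,"wz": 0,"jaw": 0},
    {"x": 0.026,"y": 0,"z": 0,"wx": 0,"wy": 0,"wz": 0,"jaw": 0},
    {"x": 0.026,"y": 0,"z": 0,"wx": 0,"wy": 0,"wz": 0,"jaw": 0},
    {"x": 0.026,"y": 0,"z": 0,"wx": 0,"wy": 0,"wz": 0,"jaw": 0},
    {"x": 0.026,"y": 0,"z": 0,"wx": 0,"wy": 0,"wz": 0,"jaw": 0},
    {"x": 0.026,"y": 0,"z": 0,"wx": 0,"wy": 0,"wz": 0,"jaw": 0},
    {"x": 0.026,"y": 0,"z": 0,"wx": 0,"wy": 0,"wz": 0,"jaw": 0},
    {"x": 0.026,"y": 0,"z": 0,"wx": 0,"wy": 0,"wz": 0,"jaw": 0},
    {"x": 0.012,"y": 0,"z": 0,"wx": 0,"wy": 0,"wz": 0,"jaw": 0},
    {"x": 0.004,"y": 0,"z": 0,"wx": 0,"wy": 0,"wz": 0,"jaw": 0}
  ],
  "newtons": 50
}}

```text
t: 3.85
position: [444.8, -268.7, 6.9]
tcp_rot: [-0.616, -0.347, 0.616, -0.347]
contact_force: [0.3, 0.2, 0.4]
gripper_width: 0.999
```

Call:
{"fn": "send_rows", "kwargs": {
  "rows": [
    {"x": 0,"y": 0,"z": 0,"wx": 0,"wy": 0,"wz": 0,"jaw": 0.3},
    {"x": 0,"y": 0,"z": 0,"wx": 0,"wy": 0,"wz": 0,"jaw": 0.5},
    {"x": 0,"y": 0,"z": 0,"wx": 0,"wy": 0,"wz": 0,"jaw": 1},
    {"x": 0,"y": 0,"z": 0,"wx": 0,"wy": 0,"wz": 0,"jaw": 1},
    {"x": 0,"y": 0,"z": 0,"wx": 0,"wy": 0,"wz": 0,"jaw": 1},
    {"x": 0,"y": 0,"z": 0,"wx": 0,"wy": 0,"wz": 0,"jaw": 1},
    {"x": 0,"y": 0,"z": 0,"wx": 0,"wy": 0,"wz": 0,"jaw": 1},
    {"x": 0,"y": 0,"z": 0,"wx": 0,"wy": 0,"wz": 0,"jaw": 1},
    {"x": 0,"y": 0,"z": 0,"wx": 0,"wy": 0,"wz": 0,"jaw": 1},
    {"x": 0,"y": 0,"z": 0,"wx": 0,"wy": 0,"wz": 0,"jaw": 1}
  ],
  "newtons": 50
}}

```text
t: 5.1
position: [445.6, -269.0, 8.3]
tcp_rot: [0.616, 0.347, -0.616, 0.347]
contact_force: [-2.6, 1.2, 7.9]
gripper_width: 0.4
```

Call:
{"fn": "send_rows", "kwargs": {
  "rows": [
    {"x": -0.01,"y": 0,"z": 0,"wx": 0,"wy": 0,"wz": 0,"jaw": 1},
    {"x": -0.025,"y": 0,"z": 0,"wx": 0,"wy": 0,"wz": 0,"jaw": 1},
    {"x": -0.03,"y": 0,"z": 0,"wx": 0,"wy": 0,"wz": 0,"jaw": 1},
    {"x": -0.03,"y": 0,"z": 0,"wx": 0,"wy": 0,"wz": 0,"jaw": 1},
    {"x": -0.03,"y": 0,"z": 0,"wx": 0,"wy": 0,"wz": 0,"jaw": 1},
    {"x": -0.03,"y": 0,"z": 0,"wx": 0,"wy": 0,"wz": 0,"jaw": 1},
    {"x": -0.03,"y": 0,"z": 0,"wx": 0,"wy": 0,"wz": 0,"jaw": 1},
    {"x": -0.03,"y": 0,"z": 0,"wx": 0,"wy": 0,"wz": 0,"jaw": 1},
    {"x": -0.025,"y": 0,"z": 0,"wx": 0,"wy": 0,"wz": 0,"jaw": 1},
    {"x": -0.01,"y": 0,"z": 0,"wx": 0,"wy": 0,"wz": 0,"jaw": 1}
  ],
  "newtons": 50
}}

```text
t: 6.35
position: [445.3, -269.2, 259.0]
tcp_rot: [0.617, 0.346, -0.616, 0.347]
contact_force: [0.7, -0.8, -1.4]
gripper_width: 0.401
```

```bash
cat >> h.py <<'E'
SEAT=np.array([661.4,34.4,164.3]);TH,AZ=30.,4.
AX=axis(TH,AZ)
def seatrot(ax=AX): return rot(ax,[1,np.tan(np.radians(AZ)),0])
E
python3 - <<'E'
from h import *
s=env.observe();p0=s["position"];r0=R.from_quat(s["tcp_rot"]);np.set_printoptions(suppress=True,precision=3)
print(p0,s["contact_force"],s["gripper_width"])
# held disc origin = TCP + 8.3*toolx ; pre-insert: origin at seat+85*ax
p1=SEAT+AX*(85+8.3);r1=seatrot();print(p1)
for n in(10,14,20):rows(p0,r0,p1,r1,n)
E
```

```text
[ 445.268 -269.228  259.042] [ 0.706 -0.784 -1.433] 0.4009471947316551
[614.864  31.146 245.1  ]
10 rows v [ 0.004  0.008 -0.034] w [-0.06   0.016  0.05 ] end [614.9  31.1 245.1] path mid [ 552. -132.  246.] |v| 0.035 deg 4.6
14 rows v [ 0.003  0.006 -0.024] w [-0.043  0.011  0.036] end [614.9  31.1 245.1] path mid [ 552. -132.  246.] |v| 0.025 deg 3.3
20 rows v [ 0.002  0.004 -0.017] w [-0.03   0.008  0.025] end [614.9  31.1 245.1] path mid [ 552. -132.  246.] |v| 0.0175 deg 2.3
```

```bash
python3 - <<'E'
from h import *
s=env.observe();p0=s["position"];r0=R.from_quat(s["tcp_rot"]);np.set_printoptions(suppress=True,precision=4)
rows(p0,r0,SEAT+AX*(85+8.3),seatrot(),10)
E
```

```text
10 rows v [ 0.0043  0.0078 -0.0339] w [-0.0601  0.0161  0.0504] end [614.9  31.1 245.1] path mid [ 552. -132.  246.] |v| 0.035 deg 4.6
```

Call:
{"fn": "send_rows", "kwargs": {
  "rows": [
    {"x": 0.0043,"y": 0.0078,"z": -0.0339,"wx": -0.0601,"wy": 0.0161,"wz": 0.0504,"jaw": 1},
    {"x": 0.0043,"y": 0.0078,"z": -0.0339,"wx": -0.0601,"wy": 0.0161,"wz": 0.0504,"jaw": 1},
    {"x": 0.0043,"y": 0.0078,"z": -0.0339,"wx": -0.0601,"wy": 0.0161,"wz": 0.0504,"jaw": 1},
    {"x": 0.0043,"y": 0.0078,"z": -0.0339,"wx": -0.0601,"wy": 0.0161,"wz": 0.0504,"jaw": 1},
    {"x": 0.0043,"y": 0.0078,"z": -0.0339,"wx": -0.0601,"wy": 0.0161,"wz": 0.0504,"jaw": 1},
    {"x": 0.0043,"y": 0.0078,"z": -0.0339,"wx": -0.0601,"wy": 0.0161,"wz": 0.0504,"jaw": 1},
    {"x": 0.0043,"y": 0.0078,"z": -0.0339,"wx": -0.0601,"wy": 0.0161,"wz": 0.0504,"jaw": 1},
    {"x": 0.0043,"y": 0.0078,"z": -0.0339,"wx": -0.0601,"wy": 0.0161,"wz": 0.0504,"jaw": 1},
    {"x": 0.0043,"y": 0.0078,"z": -0.0339,"wx": -0.0601,"wy": 0.0161,"wz": 0.0504,"jaw": 1},
    {"x": 0.0043,"y": 0.0078,"z": -0.0339,"wx": -0.0601,"wy": 0.0161,"wz": 0.0504,"jaw": 1}
  ],
  "newtons": 50
}}

```text
t: 7.6
position: [613.9, 32.8, 242.2]
tcp_rot: [0.599, 0.376, -0.332, 0.624]
contact_force: [-0.4, -0.5, -1.8]
gripper_width: 0.4
```

```bash
cat > chk.py <<'E'
import sys
from h import *
def disc(img,n,o,ax,x0,y0,k):
    for h,r,c in[(0,65,(0,255,0)),(5,65,(0,200,0)),(27,18,(0,0,255)),(27,8.25,(255,0,255))]:
        overlay(img,n,circ(o+ax*h,ax,r,90),x0,y0,k,c)
if __name__=="__main__":
    s=env.observe();p=s["position"];r=R.from_quat(s["tcp_rot"]);x=r.apply([1,0,0]);np.set_printoptions(suppress=True,precision=3)
    print(p,-x,AX,s["contact_force"],s["gripper_width"])
    o=p+x*8.3;print("disc org vs axis: h",(o-SEAT)@AX,"lateral in tool",r.inv().apply(o-SEAT-AX*((o-SEAT)@AX)))
    out=[]
    for n,hw in(("top",(100,75)),("side",(100,75))):
        im=grab_frame(n)[:,:,::-1].copy();cv2.imwrite(f"pics/{sys.argv[1]}_{n}.png",im)
        u=proj(n,o)[0];x0,y0=int(u[0])-50,int(u[1])-37
        c=crop(im,x0,y0,100,75,4);v=c.copy();disc(v,n,o,-x,x0,y0,4);spind(v,n,SEAT,AX,x0,y0,4);out.append(np.hstack([c,v]));print(n,x0,y0)
    cv2.imwrite(f"pics/{sys.argv[1]}.png",np.vstack(out))
E
python3 chk.py k1
```

```text
[613.94   32.847 242.165] [-0.496 -0.036  0.867] [-0.499 -0.035  0.866] [-0.366 -0.483 -1.754] 0.4001310198397971
disc org vs axis: h 82.85985381846488 lateral in tool [ 0.008 -2.18  -1.778]
top 248 125
side 311 157
```

View pics/k1.png

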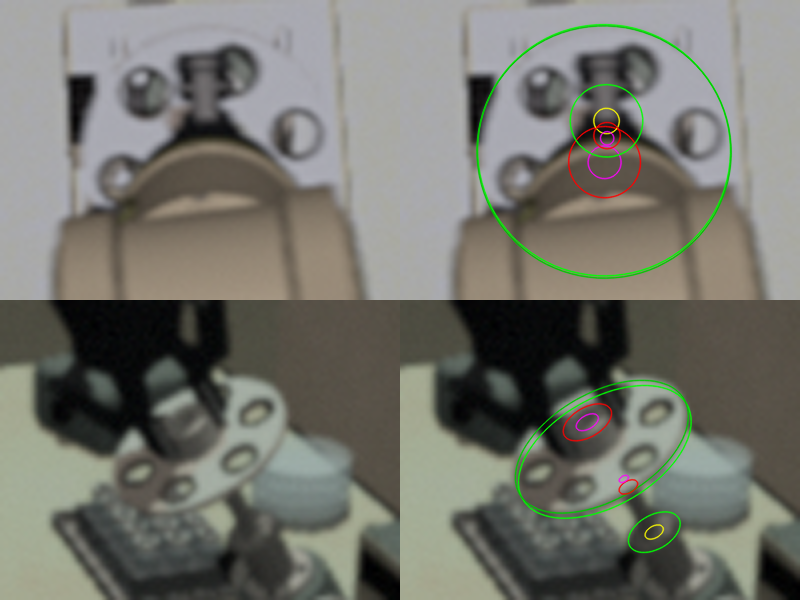

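The held disc agrees with its model to about 1 px, and the spindle tip is visible below it. I'll refine from the hole centres: top crop (145,90), (237,68), (297,132), (120,177); side crop (257,110), (240,158), (180,188), (138,170).

```bash
cat > hf.py <<'E'
from h import *
from scipy.optimize import least_squares
q=lambda x,y,X,Y:np.array([X+(x+.5)/4-.5,Y+(y+.5)/4-.5])
T=[q(x,y,248,125) for x,y in((145,90),(237,68),(297,132),(120,177))]
S=[q(x,y,311,157) for x,y in((257,110),(240,158),(180,188),(138,170))]
s=env.observe();p=s["position"];r=R.from_quat(s["tcp_rot"])
def holes(v):
    a=v[3]+np.arange(6)*np.pi/3
    return p+r.apply(np.stack([np.full(6,8.3+v[4]-2.5),v[0]+v[2]*np.cos(a),v[1]+v[2]*np.sin(a)],1))
def f(v,full=False):
    H=holes(v);e=[]
    for n,O in(("top",T),("side",S)):
        P=proj(n,H)
        for o in O: e.append(P[np.argmin(((P-o)**2).sum(1))]-o)
    return np.r_[np.ravel(e),v[4]/3]
b=min((least_squares(f,[0,0,43,ph,0.]) for ph in np.radians(range(0,60,10))),key=lambda k:k.cost)
np.set_printoptions(suppress=True,precision=2);print(b.x,b.fun)
E
python3 hf.py
```

```text
[ 0.89  5.69 46.02  0.35 -6.4 ] [-0.02 -0.14 -0.88 -0.07 -0.28  0.35  0.19 -0.21  0.76  0.64  0.27  0.43
 -0.16  0.43  0.39  0.42 -2.13]
```

```bash
cat > rim.py <<'E'
from h import *
from scipy.optimize import minimize
import sys
s=env.observe();p=s["position"];r=R.from_quat(s["tcp_rot"]);np.set_printoptions(suppress=True,precision=2)
ims={n:cv2.GaussianBlur(cv2.imread(f"pics/k1_{n}.png").astype(np.float32),(0,0),.7) for n in("top","side")}
def samp(im,q):
    q=q.astype(np.float32);return cv2.remap(im,q[:,0][None],q[:,1][None],cv2.INTER_LINEAR)[0].astype(float)
A=np.linspace(0,2*np.pi,180,endpoint=False)
def ring(n,v,R_,cx=0,cy=0,h=5,A=A): # tool-frame
    P=p+r.apply(np.stack([np.full(len(A),8.3+v[2]-h),v[0]+cx+R_*np.cos(A),v[1]+cy+R_*np.sin(A)],1));return samp(ims[n],proj(n,P))
def score(v,cams=("top","side")):
    t=0
    for n in cams:
        # holes: contrast plate (white) around hole vs inside
        for k in range(6):
            a=v[3]+k*np.pi/3;c=v[4]*np.cos(a),v[4]*np.sin(a);B=A[::10]
            d=np.linalg.norm(ring(n,v,14,*c,A=B)-ring(n,v,9.5,*c,A=B),axis=1);t+=np.mean(np.minimum(d,60))
        d=np.linalg.norm(ring(n,v,67.5)-ring(n,v,62.5),axis=1);t+=4*np.mean(np.minimum(d,60))
    return -t
for cams in(("top","side"),("top",),("side",)):
    best=None
    for y0 in(-2,2):
      for z0 in(0,5):
        for a0 in(0,-6):
            m=minimize(score,[y0,z0,a0,.35,46],args=(cams,),method="Nelder-Mead",options=dict(initial_simplex=np.array([y0,z0,a0,.35,46])+np.vstack([np.zeros(5),np.diag([2,2,3,.1,1.5])]),maxiter=300))
            if best is None or m.fun<best.fun:best=m
    print(cams,best.x,best.fun)
E
python3 rim.py
```

```text
('top', 'side') [-1.19  4.46 -6.22  0.36 46.44] -606.4982011987726
('top',) [-1.09  4.71 -6.1   0.38 47.29] -285.05823023667443
('side',) [-1.6   7.37 -7.33  0.25 47.41] -346.70229471255516
```

```bash
sed -i 's/^SEAT=.*/SEAT=np.array([661.4,34.4,164.3]);TH,AZ=30.5,4.;OFF=np.array([2.1,-1.2,4.5])/' h.py; cat > st.py <<'E'
from h import *
s=env.observe();p=s["position"];r=R.from_quat(s["tcp_rot"]);np.set_printoptions(suppress=True,precision=4)
o=p+r.apply(OFF);print("h",(o-SEAT)@AX,"move tool yz mm",r.inv().apply(SEAT+AX*((o-SEAT)@AX)-o),"rot",(r.inv()*seatrot()).as_rotvec(),"F tool",r.inv().apply(s["contact_force"]),s["torque"],s["gripper_width"])
E
python3 st.py
```

```text
h 88.6137948201569 move tool yz mm [-0.0486  3.4706  0.7833] rot [ 0.0063 -0.0044  0.013 ] F tool [ 1.716  -0.2586 -0.2541] [-0.0608  0.758   0.0041] 0.39855663628166144
```

Call:
{"fn": "send_rows", "kwargs": {
  "rows": [
    {"x": 0.003,"y": 0.0012,"z": 0.0004,"wx": 0,"wy": -0.002,"wz": 0.005,"jaw": 1},
    {"x": 0.003,"y": 0.0012,"z": 0.0004,"wx": 0,"wy": -0.002,"wz": 0.005,"jaw": 1},
    {"x": 0.003,"y": 0.0011,"z": 0,"wx": 0,"wy": 0,"wz": 0.003,"jaw": 1},
    {"x": 0.003,"y": 0,"z": 0,"wx": 0,"wy": 0,"wz": 0,"jaw": 1},
    {"x": 0.003,"y": 0,"z": 0,"wx": 0,"wy": 0,"wz": 0,"jaw": 1},
    {"x": 0.003,"y": 0,"z": 0,"wx": 0,"wy": 0,"wz": 0,"jaw": 1},
    {"x": 0.003,"y": 0,"z": 0,"wx": 0,"wy": 0,"wz": 0,"jaw": 1},
    {"x": 0.003,"y": 0,"z": 0,"wx": 0,"wy": 0,"wz": 0,"jaw": 1},
    {"x": 0.003,"y": 0,"z": 0,"wx": 0,"wy": 0,"wz": 0,"jaw": 1},
    {"x": 0,"y": 0,"z": 0,"wx": 0,"wy": 0,"wz": 0,"jaw": 1}
  ],
  "newtons": 50
}}

```text
t: 8.95
position: [631.0, 32.2, 221.2]
tcp_rot: [0.601, 0.371, -0.33, 0.627]
contact_force: [1.0, -0.2, -0.4]
gripper_width: 0.401
```

```bash
python3 st.py; sed -i 's/o=p+x\*8.3;/o=p+r.apply(OFF);/' chk.py; python3 chk.py k2
```

```text
h 62.371314621584794 move tool yz mm [-0.0159 -1.4155 -4.578 ] rot [ 0.0003  0.0031 -0.0011] F tool [0.8528 0.5805 0.2804] [-0.0381  0.6957  0.    ] 0.400741321560411
[631.016  32.205 221.166] [-0.507 -0.032  0.861] [-0.506 -0.035  0.862] [ 0.951 -0.217 -0.438] 0.400741321560411
disc org vs axis: h 62.371314621584794 lateral in tool [0.016 1.416 4.578]
top 251 122
side 316 162
```

View pics/k2.png

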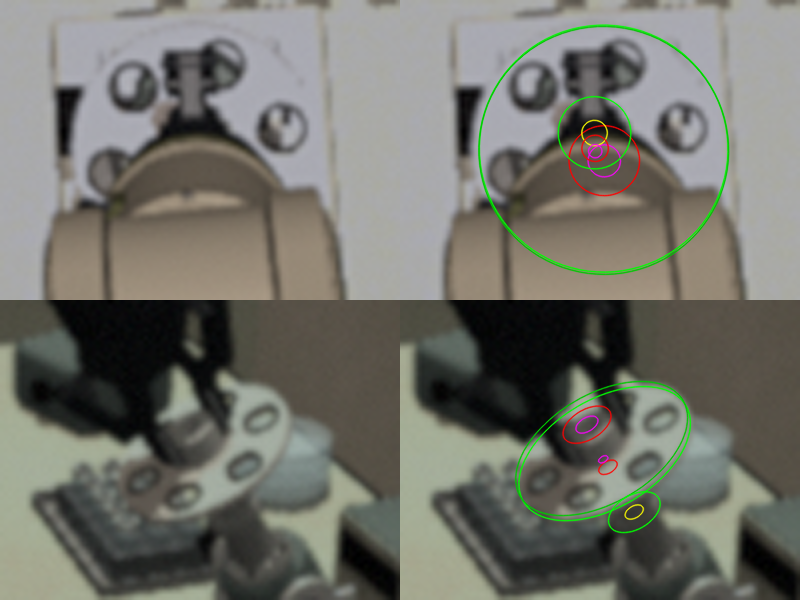

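```bash
sed -i 's/k1_/k2_/; s/(0,5)/(-3,0,4)/' rim.py; python3 rim.py; python3 st.py; python3 -c "
from h import *
s=env.observe();print(s['position'],s['qd'].round(4))"
```

```text
('top', 'side') [-0.43 -1.73 -0.01  0.34 45.75] -591.410252385596
('top',) [-3.14 -2.3  -2.9   0.37 44.48] -304.1816387663658
('side',) [-13.15  53.13 -40.39   0.3   44.18] -333.8726553406692
h 62.63046884449694 move tool yz mm [-0.0165 -1.6333 -4.6052] rot [ 0.0002  0.0031 -0.0015] F tool [ 0.7348 -1.4134 -0.305 ] [-0.0367  0.6491 -0.0023] 0.4066945116953117
[631.07239062  32.18071225 221.49980714] [ 0.0001 -0.004  -0.0007 -0.0015 -0.001   0.0007 -0.0016]
```

Settled now: the disc offset is (8.3, -0.4, -1.7) mm in the tool frame, which agrees with the kinematics. The k1 picture was taken while the arm was still settling.

```bash
sed -i 's/OFF=np.array(.*/OFF=np.array([8.3,-0.4,-1.7])/' h.py; python3 st.py
```

```text
h 56.41277691612844 move tool yz mm [ 0.0011 -2.4427  1.5758] rot [ 0.0002  0.0031 -0.0015] F tool [ 0.7348 -1.4134 -0.305 ] [-0.0367  0.6491 -0.0023] 0.4066945116953117
```

Call:
{"fn": "send_rows", "kwargs": {
  "rows": [
    {"x": 0,"y": -0.0012,"z": 0.0008,"wx": 0,"wy": 0.0015,"wz": 0,"jaw": 1},
    {"x": 0,"y": -0.0012,"z": 0.0008,"wx": 0,"wy": 0.0015,"wz": 0,"jaw": 1},
    {"x": 0.001,"y": 0,"z": 0,"wx": 0,"wy": 0,"wz": 0,"jaw": 1},
    {"x": 0.002,"y": 0,"z": 0,"wx": 0,"wy": 0,"wz": 0,"jaw": 1},
    {"x": 0.002,"y": 0,"z": 0,"wx": 0,"wy": 0,"wz": 0,"jaw": 1},
    {"x": 0.002,"y": 0,"z": 0,"wx": 0,"wy": 0,"wz": 0,"jaw": 1},
    {"x": 0.002,"y": 0,"z": 0,"wx": 0,"wy": 0,"wz": 0,"jaw": 1},
    {"x": 0.002,"y": 0,"z": 0,"wx": 0,"wy": 0,"wz": 0,"jaw": 1},
    {"x": 0.001,"y": 0,"z": 0,"wx": 0,"wy": 0,"wz": 0,"jaw": 1},
    {"x": 0,"y": 0,"z": 0,"wx": 0,"wy": 0,"wz": 0,"jaw": 1}
  ],
  "newtons": 50
}}

```text
t: 10.3
position: [635.2, 31.8, 209.8]
tcp_rot: [0.601, 0.372, -0.328, 0.626]
contact_force: [-0.1, 5.8, -1.3]
gripper_width: 0.401
```

```bash
python3 st.py
```

```text
h 44.28237723401437 move tool yz mm [-0.0008 -0.0237  0.9131] rot [ 0.0009 -0.0009 -0.0015] F tool [ 1.2816 -0.4002 -5.7907] [0.9877 0.7109 0.6247] 0.40148364125619784
```

The spindle is in the bore, and the 5.8 N side force says the disc sits about 2 mm too far along +z. I'll back that off and go on down.

Call:
{"fn": "send_rows", "kwargs": {
  "rows": [
    {"x": 0,"y": 0,"z": -0.001,"wx": 0,"wy": 0,"wz": 0,"jaw": 1},
    {"x": 0,"y": 0,"z": -0.001,"wx": 0,"wy": 0,"wz": 0,"jaw": 1},
    {"x": 0.002,"y": 0,"z": 0,"wx": 0,"wy": 0,"wz": 0,"jaw": 1},
    {"x": 0.002,"y": 0,"z": 0,"wx": 0,"wy": 0,"wz": 0,"jaw": 1},
    {"x": 0.002,"y": 0,"z": 0,"wx": 0,"wy": 0,"wz": 0,"jaw": 1},
    {"x": 0.002,"y": 0,"z": 0,"wx": 0,"wy": 0,"wz": 0,"jaw": 1},
    {"x": 0.002,"y": 0,"z": 0,"wx": 0,"wy": 0,"wz": 0,"jaw": 1},
    {"x": 0.002,"y": 0,"z": 0,"wx": 0,"wy": 0,"wz": 0,"jaw": 1},
    {"x": 0,"y": 0,"z": 0,"wx": 0,"wy": 0,"wz": 0,"jaw": 1},
    {"x": 0,"y": 0,"z": 0,"wx": 0,"wy": 0,"wz": 0,"jaw": 1}
  ],
  "newtons": 50
}}

```text
t: 11.55
position: [641.2, 33.2, 199.6]
tcp_rot: [0.602, 0.372, -0.329, 0.626]
contact_force: [-0.1, 0.2, -1.5]
gripper_width: 0.399
```

```bash
python3 st.py
```

```text
h 32.435199098410614 move tool yz mm [ 0.0001 -0.0823  1.9065] rot [ 0.0001  0.0001 -0.0015] F tool [ 1.2764 -0.8284 -0.2184] [-0.0319  0.6472 -0.0036] 0.39906506988076734
```

Call:
{"fn": "send_rows", "kwargs": {
  "rows": [
    {"x": 0.0022,"y": 0,"z": 0,"wx": 0,"wy": 0,"wz": 0,"jaw": 1},
    {"x": 0.0022,"y": 0,"z": 0,"wx": 0,"wy": 0,"wz": 0,"jaw": 1},
    {"x": 0.0022,"y": 0,"z": 0,"wx": 0,"wy": 0,"wz": 0,"jaw": 1},
    {"x": 0.0022,"y": 0,"z": 0,"wx": 0,"wy": 0,"wz": 0,"jaw": 1},
    {"x": 0.0022,"y": 0,"z": 0,"wx": 0,"wy": 0,"wz": 0,"jaw": 1},
    {"x": 0.0022,"y": 0,"z": 0,"wx": 0,"wy": 0,"wz": 0,"jaw": 1},
    {"x": 0.0022,"y": 0,"z": 0,"wx": 0,"wy": 0,"wz": 0,"jaw": 1},
    {"x": 0.0022,"y": 0,"z": 0,"wx": 0,"wy": 0,"wz": 0,"jaw": 1},
    {"x": 0.0022,"y": 0,"z": 0,"wx": 0,"wy": 0,"wz": 0,"jaw": 1},
    {"x": 0.0022,"y": 0,"z": 0,"wx": 0,"wy": 0,"wz": 0,"jaw": 1}
  ],
  "newtons": 50
}}

```text
t: 12.8
position: [652.4, 34.1, 180.6]
tcp_rot: [0.602, 0.372, -0.329, 0.626]
contact_force: [-0.4, 0.5, -1.5]
gripper_width: 0.399
```

```bash
python3 st.py
```

```text
h 10.280539003651032 move tool yz mm [-0.0002 -0.1004  2.0115] rot [ 0.0001 -0.     -0.0015] F tool [ 1.061  -1.0808 -0.5245] [-0.0144  0.6376 -0.01  ] 0.398982849269942
```

Call:
{"fn": "send_rows", "kwargs": {
  "rows": [
    {"x": 0.0015,"y": 0,"z": 0,"wx": 0,"wy": 0,"wz": 0,"jaw": 1},
    {"x": 0.0015,"y": 0,"z": 0,"wx": 0,"wy": 0,"wz": 0,"jaw": 1},
    {"x": 0.0015,"y": 0,"z": 0,"wx": 0,"wy": 0,"wz": 0,"jaw": 1},
    {"x": 0.0015,"y": 0,"z": 0,"wx": 0,"wy": 0,"wz": 0,"jaw": 1},
    {"x": 0.001,"y": 0,"z": 0,"wx": 0,"wy": 0,"wz": 0,"jaw": 1},
    {"x": 0.001,"y": 0,"z": 0,"wx": 0,"wy": 0,"wz": 0,"jaw": 1},
    {"x": 0.001,"y": 0,"z": 0,"wx": 0,"wy": 0,"wz": 0,"jaw": 1},
    {"x": 0.001,"y": 0,"z": 0,"wx": 0,"wy": 0,"wz": 0,"jaw": 1},
    {"x": 0,"y": 0,"z": 0,"wx": 0,"wy": 0,"wz": 0,"jaw": 1},
    {"x": 0,"y": 0,"z": 0,"wx": 0,"wy": 0,"wz": 0,"jaw": 1}
  ],
  "newtons": 50
}}

```text
t: 14.05
position: [657.2, 34.3, 172.5]
tcp_rot: [0.602, 0.372, -0.329, 0.626]
contact_force: [-6.8, -1.1, 5.7]
gripper_width: 0.401
```

```bash
python3 st.py
```

```text
h 0.9294860323073838 move tool yz mm [-0.0009 -0.1693  1.9188] rot [-0.0003 -0.0003 -0.0015] F tool [-8.4104 -2.9883  0.6513] [-0.1426  1.4023 -0.0134] 0.4005777584791204
```

The axial force rose by about 10 N at h about 1 mm, so it has reached the flange. I'll press slightly more, then see.

Call:
{"fn": "send_rows", "kwargs": {
  "rows": [
    {"x": 0.001,"y": 0,"z": 0,"wx": 0,"wy": 0,"wz": 0,"jaw": 1},
    {"x": 0.001,"y": 0,"z": 0,"wx": 0,"wy": 0,"wz": 0,"jaw": 1},
    {"x": 0,"y": 0,"z": 0,"wx": 0,"wy": 0,"wz": 0,"jaw": 1},
    {"x": 0,"y": 0,"z": 0,"wx": 0,"wy": 0,"wz": 0,"jaw": 1},
    {"x": 0,"y": 0,"z": 0,"wx": 0,"wy": 0,"wz": 0,"jaw": 1},
    {"x": 0,"y": 0,"z": 0,"wx": 0,"wy": 0,"wz": 0,"jaw": 1},
    {"x": 0,"y": 0,"z": 0,"wx": 0,"wy": 0,"wz": 0,"jaw": 1},
    {"x": 0,"y": 0,"z": 0,"wx": 0,"wy": 0,"wz": 0,"jaw": 1},
    {"x": 0,"y": 0,"z": 0,"wx": 0,"wy": 0,"wz": 0,"jaw": 1},
    {"x": 0,"y": 0,"z": 0,"wx": 0,"wy": 0,"wz": 0,"jaw": 1}
  ],
  "newtons": 50
}}

```text
t: 15.3
position: [657.5, 34.4, 172.4]
tcp_rot: [0.602, 0.372, -0.329, 0.625]
contact_force: [-30.6, -1.6, 27.3]
gripper_width: 0.401
```

```bash
python3 st.py; python3 chk.py k3
```

```text
h 0.645306554696937 move tool yz mm [-0.0038 -0.3173  1.9856] rot [-0.0011 -0.0017 -0.0013] F tool [-39.0525 -12.4884  -0.5634] [-0.2236  3.7142  0.0896] 0.40110886272292057
[657.461  34.396 172.364] [-0.507 -0.037  0.861] [-0.506 -0.035  0.862] [-30.578  -1.627  27.272] 0.40110886272292057
disc org vs axis: h 0.645306554696937 lateral in tool [ 0.004  0.317 -1.986]
top 248 117
side 323 177
```

View pics/k3.png

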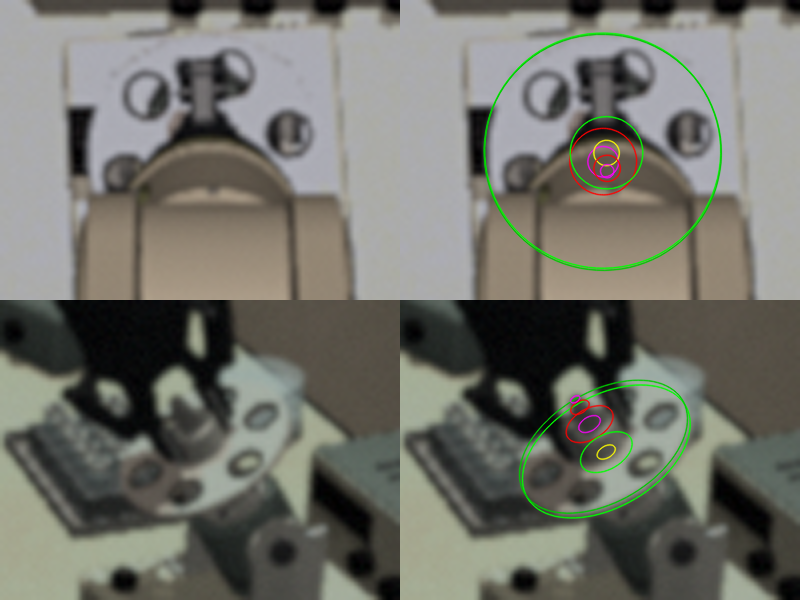

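The disc is seated, with a hard stop at 39 N, and the spindle shows through the hub at side crop (185,410). Next: relieve the load, open and retract.

Call:
{"fn": "send_rows", "kwargs": {
  "rows": [
    {"x": -0.001,"y": 0,"z": 0,"wx": 0,"wy": 0,"wz": 0,"jaw": 1},
    {"x": 0,"y": 0,"z": 0,"wx": 0,"wy": 0,"wz": 0,"jaw": 1},
    {"x": 0,"y": 0,"z": 0,"wx": 0,"wy": 0,"wz": 0,"jaw": 0.5},
    {"x": 0,"y": 0,"z": 0,"wx": 0,"wy": 0,"wz": 0,"jaw": 0.3},
    {"x": 0,"y": 0,"z": 0,"wx": 0,"wy": 0,"wz": 0,"jaw": 0},
    {"x": 0,"y": 0,"z": 0,"wx": 0,"wy": 0,"wz": 0,"jaw": 0},
    {"x": -0.01,"y": 0,"z": 0,"wx": 0,"wy": 0,"wz": 0,"jaw": 0},
    {"x": -0.02,"y": 0,"z": 0,"wx": 0,"wy": 0,"wz": 0,"jaw": 0},
    {"x": -0.03,"y": 0,"z": 0,"wx": 0,"wy": 0,"wz": 0,"jaw": 0},
    {"x": -0.03,"y": 0,"z": 0,"wx": 0,"wy": 0,"wz": 0,"jaw": 0}
  ]
}}

```text
t: 16.65
position: [611.6, 30.9, 249.9]
tcp_rot: [0.602, 0.371, -0.329, 0.626]
contact_force: [0.1, 0.8, -0.2]
gripper_width: 1.002
```

```bash
cat > plan.py <<'E'
from h import *
s=env.observe();p0=s["position"];r0=R.from_quat(s["tcp_rot"]);np.set_printoptions(suppress=True,precision=4)
print(p0,s["contact_force"],s["qd"].round(3))
d=np.array([439.7,-27.5]);u=np.r_[d/np.linalg.norm(d),0]
rows(p0,r0,np.r_[d,140],rot([0,0,1],u),10)
E
python3 plan.py
```

```text
[611.5912  30.9105 249.9449] [ 0.0716  0.8448 -0.2273] [-0.097 -0.51  -0.072 -0.042  0.417  0.5   -0.34 ]
10 rows v [ 0.0056 -0.0199  0.0058] w [ 0.0129 -0.0035 -0.0533] end [439.7 -27.5 140. ] path mid [534.  -1. 183.] |v| 0.0215 deg 3.2
```

Call:
{"fn": "send_rows", "kwargs": {
  "rows": [
    {"x": 0.0056,"y": -0.0199,"z": 0.0058,"wx": 0.0129,"wy": -0.0035,"wz": -0.0533,"jaw": 0},
    {"x": 0.0056,"y": -0.0199,"z": 0.0058,"wx": 0.0129,"wy": -0.0035,"wz": -0.0533,"jaw": 0},
    {"x": 0.0056,"y": -0.0199,"z": 0.0058,"wx": 0.0129,"wy": -0.0035,"wz": -0.0533,"jaw": 0},
    {"x": 0.0056,"y": -0.0199,"z": 0.0058,"wx": 0.0129,"wy": -0.0035,"wz": -0.0533,"jaw": 0},
    {"x": 0.0056,"y": -0.0199,"z": 0.0058,"wx": 0.0129,"wy": -0.0035,"wz": -0.0533,"jaw": 0},
    {"x": 0.0056,"y": -0.0199,"z": 0.0058,"wx": 0.0129,"wy": -0.0035,"wz": -0.0533,"jaw": 0},
    {"x": 0.0056,"y": -0.0199,"z": 0.0058,"wx": 0.0129,"wy": -0.0035,"wz": -0.0533,"jaw": 0},
    {"x": 0.0056,"y": -0.0199,"z": 0.0058,"wx": 0.0129,"wy": -0.0035,"wz": -0.0533,"jaw": 0},
    {"x": 0.0056,"y": -0.0199,"z": 0.0058,"wx": 0.0129,"wy": -0.0035,"wz": -0.0533,"jaw": 0},
    {"x": 0.0056,"y": -0.0199,"z": 0.0058,"wx": 0.0129,"wy": -0.0035,"wz": -0.0533,"jaw": 0}
  ]
}}

```text
t: 17.9
position: [440.2, -27.6, 138.9]
tcp_rot: [-0.515, -0.484, 0.516, -0.484]
contact_force: [-0.2, -0.3, -0.2]
gripper_width: 1.0
```

```bash
cat > pic.py <<'E'
import sys
from h import *
n=sys.argv[1]
for _ in range(3): im=grab_frame("side")
t=grab_frame("top")
for a,b in(("side",im),("top",t)): cv2.imwrite(f"pics/{n}_{a}.png",b[:,:,::-1])
E
python3 pic.py k4; sed -i 's/439.7,-27.5/440.5,-27.5/; s/140\]/90]/' plan.py; python3 plan.py; python3 - <<'E'
from h import *
t=cv2.imread("pics/k4_top.png");s=cv2.imread("pics/k4_side.png")
c=crop(t,262,118,80,75,5);a=crop(s,323,177,80,75,5)
o=[c.copy(),a.copy()]
from chk import disc
for im,n,x,y in((o[0],"top",262,118),(o[1],"side",323,177)):
    disc(im,n,SEAT,AX,x,y,5)
cv2.imwrite("pics/k4.png",np.vstack([np.hstack([c,a]),np.hstack(o)])[:,:800])
print(np.vstack([np.hstack([c,a]),np.hstack(o)]).shape)
E
```

```text
[441.3412 -27.2588 138.9608] [-0.4052  0.8118  0.582 ] [-0.003  0.001 -0.005 -0.008 -0.004 -0.004  0.002]
10 rows v [ 0.0049 -0.0001  0.    ] w [ 0.     -0.     -0.0002] end [440.5 -27.5  90. ] path mid [441. -27. 114.] |v| 0.0049 deg 0.0
(750, 800, 3)
```

```bash
python3 -c "
import cv2;i=cv2.imread('pics/k4.png');cv2.imwrite('pics/k4b.png',cv2.resize(i,(640,600)))"
```

```text
(no output)
```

View pics/k4b.png

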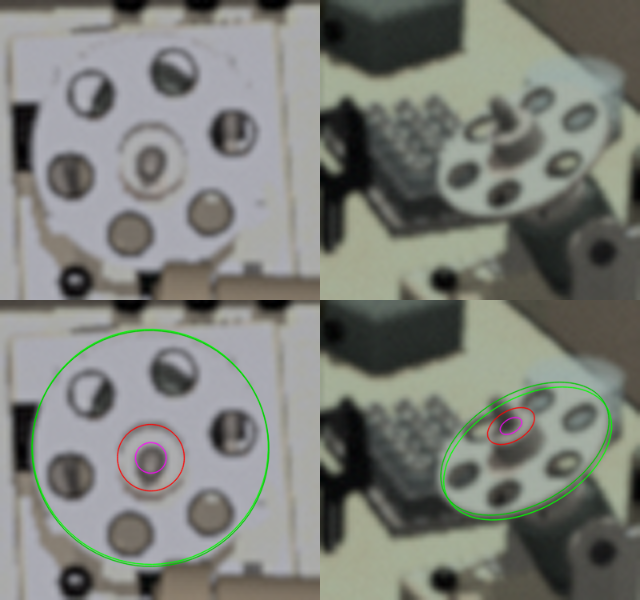

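The disc sits flush: its hub is concentric with the spindle in the top crop at (151,162), and the rim matches the seated model in both views. Now the collar.

Call:
{"fn": "send_rows", "kwargs": {
  "rows": [
    {"x": 0.015,"y": -0.0008,"z": 0.0002,"wx": 0,"wy": 0,"wz": 0,"jaw": 0},
    {"x": 0.02,"y": 0,"z": 0,"wx": 0,"wy": 0,"wz": 0,"jaw": 0},
    {"x": 0.02,"y": 0,"z": 0,"wx": 0,"wy": 0,"wz": 0,"jaw": 0},
    {"x": 0.02,"y": 0,"z": 0,"wx": 0,"wy": 0,"wz": 0,"jaw": 0},
    {"x": 0.02,"y": 0,"z": 0,"wx": 0,"wy": 0,"wz": 0,"jaw": 0},
    {"x": 0.015,"y": 0,"z": 0,"wx": 0,"wy": 0,"wz": 0,"jaw": 0},
    {"x": 0.012,"y": 0,"z": 0,"wx": 0,"wy": 0,"wz": 0,"jaw": 0},
    {"x": 0.006,"y": 0,"z": 0,"wx": 0,"wy": 0,"wz": 0,"jaw": 0},
    {"x": 0.003,"y": 0,"z": 0,"wx": 0,"wy": 0,"wz": 0,"jaw": 0},
    {"x": 0,"y": 0,"z": 0,"wx": 0,"wy": 0,"wz": 0,"jaw": 0}
  ]
}}

```text
t: 19.35
position: [440.1, -27.4, 7.6]
tcp_rot: [0.515, 0.484, -0.515, 0.484]
contact_force: [0.0, 0.3, -0.0]
gripper_width: 0.998
```

Call:
{"fn": "send_rows", "kwargs": {
  "rows": [
    {"x": 0,"y": 0,"z": 0,"wx": 0,"wy": 0,"wz": 0,"jaw": 0.3},
    {"x": 0,"y": 0,"z": 0,"wx": 0,"wy": 0,"wz": 0,"jaw": 0.5},
    {"x": 0,"y": 0,"z": 0,"wx": 0,"wy": 0,"wz": 0,"jaw": 1},
    {"x": 0,"y": 0,"z": 0,"wx": 0,"wy": 0,"wz": 0,"jaw": 1},
    {"x": 0,"y": 0,"z": 0,"wx": 0,"wy": 0,"wz": 0,"jaw": 1},
    {"x": 0,"y": 0,"z": 0,"wx": 0,"wy": 0,"wz": 0,"jaw": 1},
    {"x": 0,"y": 0,"z": 0,"wx": 0,"wy": 0,"wz": 0,"jaw": 1},
    {"x": 0,"y": 0,"z": 0,"wx": 0,"wy": 0,"wz": 0,"jaw": 1},
    {"x": 0,"y": 0,"z": 0,"wx": 0,"wy": 0,"wz": 0,"jaw": 1},
    {"x": 0,"y": 0,"z": 0,"wx": 0,"wy": 0,"wz": 0,"jaw": 1}
  ],
  "newtons": 50
}}

```text
t: 20.6
position: [440.2, -27.3, 8.1]
tcp_rot: [0.516, 0.484, -0.515, 0.484]
contact_force: [-3.9, 0.8, 7.8]
gripper_width: 0.392
```

```bash
python3 -c "
from h import *
s=env.observe();print(s['position'].round(2),s['contact_force'].round(2),s['gripper_width'])"
```

```text
[440.19 -27.33   8.05] [-3.92  0.78  7.83] 0.391573015231594
```

Call:
{"fn": "send_rows", "kwargs": {
  "rows": [
    {"x": -0.008,"y": 0,"z": 0,"wx": 0,"wy": 0,"wz": 0,"jaw": 1},
    {"x": -0.02,"y": 0,"z": 0,"wx": 0,"wy": 0,"wz": 0,"jaw": 1},
    {"x": -0.03,"y": 0,"z": 0,"wx": 0,"wy": 0,"wz": 0,"jaw": 1},
    {"x": -0.03,"y": 0,"z": 0,"wx": 0,"wy": 0,"wz": 0,"jaw": 1},
    {"x": -0.03,"y": 0,"z": 0,"wx": 0,"wy": 0,"wz": 0,"jaw": 1},
    {"x": -0.03,"y": 0,"z": 0,"wx": 0,"wy": 0,"wz": 0,"jaw": 1},
    {"x": -0.03,"y": 0,"z": 0,"wx": 0,"wy": 0,"wz": 0,"jaw": 1},
    {"x": -0.03,"y": 0,"z": 0,"wx": 0,"wy": 0,"wz": 0,"jaw": 1},
    {"x": -0.02,"y": 0,"z": 0,"wx": 0,"wy": 0,"wz": 0,"jaw": 1},
    {"x": -0.01,"y": 0,"z": 0,"wx": 0,"wy": 0,"wz": 0,"jaw": 1}
  ],
  "newtons": 50
}}

```text
t: 21.85
position: [440.1, -27.6, 246.7]
tcp_rot: [0.516, 0.484, -0.515, 0.484]
contact_force: [0.6, -0.0, -1.4]
gripper_width: 0.393
```

```bash
python3 - <<'E'
from h import *
np.set_printoptions(suppress=True,precision=4)
s=env.observe();p0=s["position"];r0=R.from_quat(s["tcp_rot"]);r1=seatrot()
print(p0,s["contact_force"],s["gripper_width"])
rows(p0,r0,SEAT+AX*(72+8)+r1.apply([0,.5,-.7]),r1,9)
E
```

```text
[440.1413 -27.5667 246.7015] [ 0.6089 -0.0185 -1.4008] 0.39337564272149944
9 rows v [ 0.0063  0.0194 -0.0067] w [-0.0144  0.0038  0.0589] end [621.3  32.3 233.5] path mid [521.  -4. 229.] |v| 0.0215 deg 3.5
```

Call:
{"fn": "send_rows", "kwargs": {
  "rows": [
    {"x": 0.0063,"y": 0.0194,"z": -0.0067,"wx": -0.0144,"wy": 0.0038,"wz": 0.0589,"jaw": 1},
    {"x": 0.0063,"y": 0.0194,"z": -0.0067,"wx": -0.0144,"wy": 0.0038,"wz": 0.0589,"jaw": 1},
    {"x": 0.0063,"y": 0.0194,"z": -0.0067,"wx": -0.0144,"wy": 0.0038,"wz": 0.0589,"jaw": 1},
    {"x": 0.0063,"y": 0.0194,"z": -0.0067,"wx": -0.0144,"wy": 0.0038,"wz": 0.0589,"jaw": 1},
    {"x": 0.0063,"y": 0.0194,"z": -0.0067,"wx": -0.0144,"wy": 0.0038,"wz": 0.0589,"jaw": 1},
    {"x": 0.0063,"y": 0.0194,"z": -0.0067,"wx": -0.0144,"wy": 0.0038,"wz": 0.0589,"jaw": 1},
    {"x": 0.0063,"y": 0.0194,"z": -0.0067,"wx": -0.0144,"wy": 0.0038,"wz": 0.0589,"jaw": 1},
    {"x": 0.0063,"y": 0.0194,"z": -0.0067,"wx": -0.0144,"wy": 0.0038,"wz": 0.0589,"jaw": 1},
    {"x": 0.0063,"y": 0.0194,"z": -0.0067,"wx": -0.0144,"wy": 0.0038,"wz": 0.0589,"jaw": 1},
    {"x": 0,"y": 0,"z": 0,"wx": 0,"wy": 0,"wz": 0,"jaw": 1}
  ],
  "newtons": 50
}}

```text
t: 23.1
position: [620.2, 32.8, 230.4]
tcp_rot: [0.6, 0.373, -0.33, 0.626]
contact_force: [-0.5, 0.2, -1.3]
gripper_width: 0.389
```

```bash
python3 pic.py k5; sed -i 's/OFF=np.array(.*/OFF=np.array([8.0,-0.5,0.7])/' h.py; python3 st.py; python3 - <<'E'
from h import *
s=env.observe();o=s["position"]+R.from_quat(s["tcp_rot"]).apply([8,0,0]);a=R.from_quat(s["tcp_rot"]).apply([-1,0,0])
im=cv2.imread("pics/k5_side.png");u=proj("side",o)[0];x,y=int(u[0])-20,int(u[1])-15
c=crop(im,x,y,40,40,10);v=c.copy()
for h in(0,18):overlay(v,"side",circ(o+a*h,a,18),x,y,10,(0,0,255))
spind(v,"side",SEAT,AX,x,y,10);print(x,y)
cv2.imwrite("pics/k5.png",np.hstack([c,v]))
E
```

```text
h 70.71081918064895 move tool yz mm [-0.0053  1.8396 -0.3048] rot [0.0002 0.0008 0.0027] F tool [0.6424 0.1447 0.0427] [-0.0222  0.58    0.0609] 0.3911265638394052
343 182
```

View pics/k5.png

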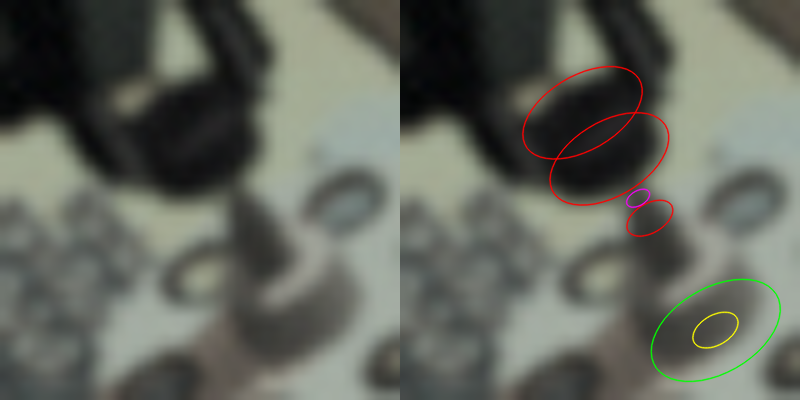

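The collar edge sits within about 0.4 px of the model across the axis and lines up with the spindle tip at (235,195). I'll correct y by 1.8 mm and thread it on.

Call:
{"fn": "send_rows", "kwargs": {
  "rows": [
    {"x": 0.003,"y": 0.0009,"z": 0,"wx": 0,"wy": 0.001,"wz": 0.0025,"jaw": 1},
    {"x": 0.003,"y": 0.0009,"z": -0.0003,"wx": 0,"wy": 0,"wz": 0,"jaw": 1},
    {"x": 0.003,"y": 0,"z": 0,"wx": 0,"wy": 0,"wz": 0,"jaw": 1},
    {"x": 0.003,"y": 0,"z": 0,"wx": 0,"wy": 0,"wz": 0,"jaw": 1},
    {"x": 0.002,"y": 0,"z": 0,"wx": 0,"wy": 0,"wz": 0,"jaw": 1},
    {"x": 0.002,"y": 0,"z": 0,"wx": 0,"wy": 0,"wz": 0,"jaw": 1},
    {"x": 0.002,"y": 0,"z": 0,"wx": 0,"wy": 0,"wz": 0,"jaw": 1},
    {"x": 0.002,"y": 0,"z": 0,"wx": 0,"wy": 0,"wz": 0,"jaw": 1},
    {"x": 0.002,"y": 0,"z": 0,"wx": 0,"wy": 0,"wz": 0,"jaw": 1},
    {"x": 0,"y": 0,"z": 0,"wx": 0,"wy": 0,"wz": 0,"jaw": 1}
  ],
  "newtons": 50
}}

```text
t: 24.55
position: [633.6, 33.6, 213.4]
tcp_rot: [0.601, 0.372, -0.329, 0.626]
contact_force: [0.5, -0.5, -0.8]
gripper_width: 0.387
```

```bash
python3 st.py
```

```text
h 48.474078663313136 move tool yz mm [-0.0006 -0.4654  0.4267] rot [ 0.0009 -0.0005 -0.0009] F tool [0.9773 0.0201 0.5205] [-0.0176  0.5801  0.0347] 0.3872496131553105
```

Call:
{"fn": "send_rows", "kwargs": {
  "rows": [
    {"x": 0.0015,"y": -0.0004,"z": 0.0003,"wx": 0,"wy": 0,"wz": 0,"jaw": 1},
    {"x": 0.0015,"y": 0,"z": 0,"wx": 0,"wy": 0,"wz": 0,"jaw": 1},
    {"x": 0.0015,"y": 0,"z": 0,"wx": 0,"wy": 0,"wz": 0,"jaw": 1},
    {"x": 0.0015,"y": 0,"z": 0,"wx": 0,"wy": 0,"wz": 0,"jaw": 1},
    {"x": 0.0015,"y": 0,"z": 0,"wx": 0,"wy": 0,"wz": 0,"jaw": 1},
    {"x": 0.0015,"y": 0,"z": 0,"wx": 0,"wy": 0,"wz": 0,"jaw": 1},
    {"x": 0.0015,"y": 0,"z": 0,"wx": 0,"wy": 0,"wz": 0,"jaw": 1},
    {"x": 0.0015,"y": 0,"z": 0,"wx": 0,"wy": 0,"wz": 0,"jaw": 1},
    {"x": 0,"y": 0,"z": 0,"wx": 0,"wy": 0,"wz": 0,"jaw": 1},
    {"x": 0,"y": 0,"z": 0,"wx": 0,"wy": 0,"wz": 0,"jaw": 1}
  ],
  "newtons": 50
}}

```text
t: 25.8
position: [639.3, 33.7, 203.1]
tcp_rot: [0.601, 0.372, -0.329, 0.626]
contact_force: [0.0, -0.7, -1.2]
gripper_width: 0.389
```

```bash
python3 st.py
```

```text
h 36.63200800386168 move tool yz mm [-0.0002 -0.1617  0.1282] rot [ 0.0008 -0.0005 -0.0011] F tool [ 1.0074 -0.616   0.7117] [ 0.0058  0.5985 -0.0035] 0.38877312806905406
```

Still free with no side force. On to the hub at h about 27.

Call:
{"fn": "send_rows", "kwargs": {
  "rows": [
    {"x": 0.0014,"y": 0,"z": 0,"wx": 0,"wy": 0,"wz": 0,"jaw": 1},
    {"x": 0.0014,"y": 0,"z": 0,"wx": 0,"wy": 0,"wz": 0,"jaw": 1},
    {"x": 0.0014,"y": 0,"z": 0,"wx": 0,"wy": 0,"wz": 0,"jaw": 1},
    {"x": 0.0014,"y": 0,"z": 0,"wx": 0,"wy": 0,"wz": 0,"jaw": 1},
    {"x": 0.001,"y": 0,"z": 0,"wx": 0,"wy": 0,"wz": 0,"jaw": 1},
    {"x": 0.001,"y": 0,"z": 0,"wx": 0,"wy": 0,"wz": 0,"jaw": 1},
    {"x": 0.001,"y": 0,"z": 0,"wx": 0,"wy": 0,"wz": 0,"jaw": 1},
    {"x": 0.0005,"y": 0,"z": 0,"wx": 0,"wy": 0,"wz": 0,"jaw": 1},
    {"x": 0,"y": 0,"z": 0,"wx": 0,"wy": 0,"wz": 0,"jaw": 1},
    {"x": 0,"y": 0,"z": 0,"wx": 0,"wy": 0,"wz": 0,"jaw": 1}
  ],
  "newtons": 50
}}

```text
t: 27.05
position: [643.7, 34.0, 195.7]
tcp_rot: [0.601, 0.372, -0.329, 0.626]
contact_force: [-5.8, -0.9, 6.7]
gripper_width: 0.39
```

```bash
python3 st.py
```

```text
h 27.99250875636307 move tool yz mm [-0.0003 -0.2312  0.1028] rot [ 0.0005 -0.0009 -0.001 ] F tool [-8.7338 -1.5898  0.5267] [-0.1088  1.3242 -0.0126] 0.3900013103704023
```

Axial contact comes at h = 28.0 (disc contact was at 0.9, plus the 27 mm hub). I'll press 0.5 mm, release and retract.

Call:
{"fn": "send_rows", "kwargs": {
  "rows": [
    {"x": 0.0006,"y": 0,"z": 0,"wx": 0,"wy": 0,"wz": 0,"jaw": 1},
    {"x": 0,"y": 0,"z": 0,"wx": 0,"wy": 0,"wz": 0,"jaw": 1},
    {"x": -0.0006,"y": 0,"z": 0,"wx": 0,"wy": 0,"wz": 0,"jaw": 1},
    {"x": 0,"y": 0,"z": 0,"wx": 0,"wy": 0,"wz": 0,"jaw": 0.5},
    {"x": 0,"y": 0,"z": 0,"wx": 0,"wy": 0,"wz": 0,"jaw": 0.3},
    {"x": 0,"y": 0,"z": 0,"wx": 0,"wy": 0,"wz": 0,"jaw": 0},
    {"x": 0,"y": 0,"z": 0,"wx": 0,"wy": 0,"wz": 0,"jaw": 0},
    {"x": -0.01,"y": 0,"z": 0,"wx": 0,"wy": 0,"wz": 0,"jaw": 0},
    {"x": -0.02,"y": 0,"z": 0,"wx": 0,"wy": 0,"wz": 0,"jaw": 0},
    {"x": -0.03,"y": 0,"z": 0,"wx": 0,"wy": 0,"wz": 0,"jaw": 0}
  ]
}}

```text
t: 28.3
position: [612.7, 31.6, 247.2]
tcp_rot: [0.601, 0.372, -0.329, 0.626]
contact_force: [-0.4, 0.6, -0.1]
gripper_width: 0.999
```

Call:
{"fn": "send_rows", "kwargs": {
  "rows": [
    {"x": -0.02,"y": -0.02,"z": 0,"wx": 0,"wy": 0,"wz": 0,"jaw": 0},
    {"x": -0.01,"y": -0.03,"z": 0,"wx": 0,"wy": 0,"wz": -0.05,"jaw": 0},
    {"x": 0,"y": -0.03,"z": 0,"wx": 0,"wy": 0,"wz": -0.05,"jaw": 0},
    {"x": 0,"y": -0.03,"z": 0,"wx": 0,"wy": 0,"wz": -0.05,"jaw": 0},
    {"x": 0,"y": -0.03,"z": 0,"wx": 0,"wy": 0,"wz": -0.05,"jaw": 0},
    {"x": 0,"y": -0.02,"z": 0,"wx": 0,"wy": 0,"wz": -0.05,"jaw": 0},
    {"x": 0,"y": -0.01,"z": 0,"wx": 0,"wy": 0,"wz": 0,"jaw": 0},
    {"x": 0,"y": 0,"z": 0,"wx": 0,"wy": 0,"wz": 0,"jaw": 0},
    {"x": 0,"y": 0,"z": 0,"wx": 0,"wy": 0,"wz": 0,"jaw": 0},
    {"x": 0,"y": 0,"z": 0,"wx": 0,"wy": 0,"wz": 0,"jaw": 0}
  ]
}}

```text
t: 29.55
position: [445.9, 19.9, 200.5]
tcp_rot: [0.55, 0.444, -0.404, 0.58]
contact_force: [-0.4, 0.2, -0.6]
gripper_width: 1.002
```

```bash
python3 pic.py k6; python3 - <<'E'
from h import *
from chk import disc
t=cv2.imread("pics/k6_top.png");s=cv2.imread("pics/k6_side.png");out=[]
for im,n,x,y in((t,"top",262,118),(s,"side",330,177)):
    c=crop(im,x,y,80,60,5);v=c.copy();disc(v,n,SEAT,AX,x,y,5);overlay(v,n,circ(SEAT+45*AX,AX,18),x,y,5,(255,0,0));out.append(np.hstack([c,v]))
cv2.imwrite("pics/k6.png",np.vstack(out))
E
```

```text
(no output)
```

View pics/k6.png

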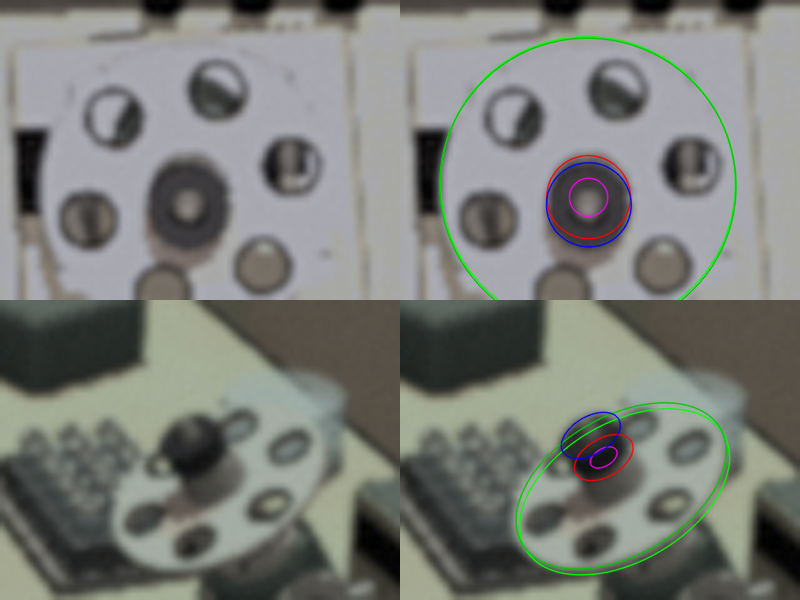

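Both views show the collar flush on the hub (top crop (188,205), spindle end in its bore) and the disc unmoved. Handing in.

```bash
python3 -c "
from workcell import job,env
s=env.observe();print(s['t'],s['contact_force'].round(2),abs(s['qd']).max().round(4));job.sign_off()"
```

```text
29.75 [-0.31  0.17  1.31] 0.0029
the job is handed in; nothing more can be done
```

The tray held the 15 large vials, so I threaded the six-hole disc (disc_large), hub outward, down the spindle to the flange. I then threaded the collar down onto its hub. I handed the job in at 29.75 s with the gripper open and well clear; sign-off gives no verdict.

- **Disc:** it met a hard axial stop at the flange. After release, both camera views matched the seated model to about 1 px (about 2 mm).
- **Collar:** it met its stop 27.1 mm above the disc's first contact, against a 27 mm hub. The final pictures show it square on the hub with the spindle end in its bore.
- **Rotator, other disc and bystanders:** no shift showed in the final crops around the rotator. I did not check the other disc or the far bench items afterwards, but the arm never worked near them.
- **Checks that disagreed:**
  - The first picture of the held disc was taken while the arm was still settling and gave an offset about 6 mm wrong. I re-measured it at rest.
  - On entry the disc met a 5.8 N side force, which I relieved with a 2 mm shift.
  - Pressing the disc home briefly reached 39 N through the grip.

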